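# Load the moulding carrier and knock its latch pin down

### The job

Slide the grey filler block out of the aluminium carrier and put it down on the cardboard sheet, then load every brown moulding from the cardboard sheet into the carrier: slide each in through the open mouth with its low flange under the overhanging lip, right up to the end stop or to the moulding before it, so that the row has no gaps; grip the mouldings gently, they are thin-walled. When all are in, knock the latch pin at the mouth fully down with the mallet (not with the gripper), and put the mallet back on its rubber mat. Leave the knife, the tape and the cup alone.

Things in the scene. Friction and masses are not known exactly. Their poses are not given: they have to be found in the camera images.
- moulding_a: brown L-shaped plastic moulding, 90 g: a tall block 40 (x) x 50 (y) x 62 (z) mm with a low flange 12 mm thick standing out 40 mm from the block's -x side over its whole 50 mm. Origin: centre of the tall block's underside; z up. Thin-walled: grip the tall block with about 10 N, never over 20 N. 3 to 5 mouldings are present; this one may be absent
- moulding_b: a moulding like moulding_a, same size and axes; may be absent
- moulding_c: a moulding like moulding_a, same size and axes; may be absent
- moulding_d: a moulding like moulding_a, same size and axes; may be absent
- moulding_e: a moulding like moulding_a, same size and axes; may be absent
- filler: grey filler block, 130 g, that keeps the empty channel during storage: the mouldings' L section but 80 mm long in y (tall block 40 x 80 x 62 mm, flange 12 mm thick, 40 mm out on the -x side). Starts standing in the channel, flange under the lip, somewhere along it; comes out only by sliding through the mouth. Origin: centre of the tall block's underside; z up
- carrier: fixed aluminium carrier, a straight channel along its y axis, 10 mm floor, closed at +y, open mouth at -y. Origin on the bench under the line of the tall blocks' centres. Walls' inner faces at x = +22.5 and -62.5 mm, 27 mm high, flared at the mouth. Bare floor, y = -180 to -110 mm, to set a moulding down. A moulding in the channel has the carrier's axes (flange to -x)
- lip_mouth (a point): point at the mouth end of the lip's free edge, on its underside: carrier (-32, -110, 26) mm. The 5 mm thick lip hangs over the channel from the -x wall, x = -70 to -32 mm, from here on to the end stop; underside 26, top 31 mm above the bench. The flanges run under it with 4 mm to spare: carry a moulding just clear of the floor. The tall blocks stand up beside it
- channel_stop (a point): point on the channel's floor (10 mm above the bench) at the end stop's inner face, carrier (0, 165, 10) mm, axes of the carrier; the first moulding's centre comes to y = -25 mm from here, the next to -75 mm and so on
- pin (a joint): latch pin, a sprung steel pin that goes down through the lip at the channel's mouth, carrier (-56, -101) mm; 0 = up, 0.014 m = fully down, where it stays and closes the mouth to the flanges. Stiff: 5 to 6 N of push. Starts near 0
- pin_top (a point): centre of the top of the pin's head (18 mm across), 49 mm above the bench when up, 35 mm when down
- mallet: mallet, 350 g, standing on its face: upright cylindrical head 52 mm across and 66 mm high, and a level wooden handle, section 20 (y) x 22 (z) mm, from the head along -x to 166 mm from the head's axis, handle's centre line 38 mm above the face. Origin: centre of the lower face; z up. It balances on its face by itself
- mallet_head (a point): centre of the mallet's head, 33 mm above its face
- mallet_grip (a point): point on the handle's centre line 60 mm from the head's axis, where to grip it (fingers closing along the mallet's y)
- mat: the mallet's black rubber mat, fixed, 110 (x) x 260 (y) x 3 mm; origin at the centre of its underside
- sheet: fixed corrugated cardboard sheet, 320 (x) x 400 (y) x 4 mm, on which the mouldings start; origin at the centre of its underside
- deburrer: bystander: deburring knife with an orange handle, 160 mm long, lying beyond the work
- tape: bystander: roll of clear tape, 90 mm across, 24 mm high, lying beyond the work
- cup: bystander: steel cup, 72 mm across, 75 mm high, standing beyond the carrier
There are look-alikes about, which are no part of the job. Leave any green or purple look-alike of the moulding_c alone. What is shaped like the moulding_e but purple is not meant.

How it is judged:
By the outcome, as a careful person would: the job done as asked, in the order asked, and still so for the second after the job is handed in, with the robot touching nothing.
Of moulding_a, moulding_b, moulding_c, moulding_d, moulding_e only 3 to 5 are there at a start; the rules pass over those that are not, and their reading is None.
At some moment in a run one of moulding_a, moulding_b, moulding_c, moulding_d, moulding_e may be knocked a few centimetres aside while the robot is not near it.
Once in a run the grip may slacken for a moment while it holds something.
It also fails if it takes over 210 s, if anything falls off the work surface, if the arm or the gripper's body presses on something with over 40 N, if the wrist force passes 120 N, or if a joint passes its speed limit or range.

### The arm

A 6-joint arm with a two-finger parallel gripper is mounted at the origin on the work surface. World frame = base frame: x ahead of the robot, y to its left, z up, the work surface at z = 0. Lengths are in m, angles in rad, forces in N, time in s.
With the tool pointing down it reaches from about 0.325 to 0.9 m from the base axis. Payload 6.1 kg.
Tool frame: the origin (TCP) lies midway between the tips of the shut fingers; the grasp point (between the pads) lies 19 mm behind it (env.grip_depth is the z of the grasp point in the tool frame, in m); z points along the fingers, y is the line along which they close (so a half turn about z gives the same grasp; the last joint's range is limited). The gripper opens to 87 mm and grips with 3 to 60 N. Pads are 19 mm wide; open, the fingers measure 117 mm over their backs; the gripper's body (75 mm by 190 mm) begins 51 mm behind the grasp point.
Start: joints at [-1.43, 0.22, 1.526, -0, 1.395, -0.126], TCP at [0.165, -0.603, 0.223] pointing down, gripper open.
Joint ranges: [-2.98, 2.98], [-0.91, 2.08], [0.09, 2.57], [-1.24, 4.39], [0.2, 2.65], [-2.68, 2.68]. Speed limits (rad/s): [2.57, 2.57, 3.01, 3.14, 3.14, 3.14].

### API

Orientations are given as a 3x3 rotation matrix whose columns are the frame's x, y, z axes.
In Python, from station import env, vision gives the robot as it stands.
- The arm moves only by the tool play_rows, never from a script. Its arguments are lists of equal length, an entry for each row: "delta_pos": the shift along the tool's x, y, z in m, a list of three; "roll": the turn about the tool's z in rad; "jaw": the finger opening in m, from 0 to 0.087. A call has 1 to 5 rows; each row is the pose to reach, as a shift and turn from the pose commanded when the call began, along the tool's axes at that moment; what a row does not reach only later rows make up. A row lasts 1/10 s, in which the tool goes at most 50 mm and 8.59 degrees, less where a joint would pass 70% of its speed; a pose out of reach is approached as far as the arm can. A call with a gripper value outside its range is refused whole. The fingers move at their own pace and stop on an object; "force" is the grip in N (left out, the last holds). Time passes only in rows, so rows that repeat a pose let the fingers close. It gives the time, the measured TCP pose, the force, the opening and the grip force at its end, in the units of the state.
- env.get_obs(): the state, without advancing time (a new reading comes with each control period).
- vision.snapshot(name): name is "scene" or "top" or "wrist"; returns the picture (384x512x3 uint8, red, green, blue); there is no depth.
- vision.camera_model(name): a dict with "camera_matrix" (3x3 intrinsics, pixels), "world_to_cam" (4x4, takes a point from world to camera coordinates); the wrist camera has in their place "tool_from_camera" (4x4, takes a point from camera to tool coordinates, whose origin is the TCP and whose axes are the flange's). Camera axes: x right, y up, looking along -z (the intrinsics and any distortion apply to the point x, -y, -z); pixel columns grow to the right and rows downward; lengths in m; the calibration is good to about 2 mm. The wrist camera is an equidistant fisheye: a pixel r from the principal point sees the ray r / f radians off the axis. A picture is of the moment at which its call begins: read the wrist's pose just before it. camera_model takes no time and is no camera call.
- env.finish_job(): hands the job in; it is judged then, once.
The state is a dict: "clock": time; "joint_positions": joint angles; "joint_vel": joint speeds; "joint_efforts": joint torques, N m; "eef_pos": TCP position; "tool_rot": TCP orientation; "ft_force": force on the tool from outside, world axes, zero at the start; "ft_torque": the same for the moment, N m; "finger_gap": opening from 0.0 (shut) to 1.0 (fully open); "finger_force": force on a finger pad.
Only numpy, scipy, OpenCV 4.12 (cv2) and the standard library are available. Lean on these libraries where they do the work, as an engineer would, in place of code of your own. Each camera call takes 0.05 s, during which the arm holds its last target. There are 200 camera calls.

## Working session

There is one attempt and no reset: what is moved stays moved. The work goes in short steps, Python scripts to look and compute and a tool call to move; the robot and the scene stay as the last step left them, time stands still between calls to the robot, and variables do not carry over. Pictures are saved under pics/ and viewed, at most 14 in all, crops included, and the job is handed in when it is done.

Besides the shell and the picture viewer there is one more tool, called after "Call:" as name(argument=value, ...) on one line, values as JSON. play_rows: Moves the arm, as the interface text tells. Its arguments: {"type":"object","properties":{"delta_pos":{"type":"array"},"roll":{"type":"array"},"jaw":{"type":"array"},"force":{"type":"number"}},"required":["delta_pos","roll","jaw"]}

```bash
ls; mkdir -p pics
python3 - <<'E'
from station import env, vision
import cv2,numpy as np
o=env.get_obs(); print(o['clock'],o['eef_pos'],np.round(o['tool_rot'],3),o['finger_gap'],env.grip_depth)
for n in ("scene","top"):
    im=vision.snapshot(n); cv2.imwrite(f'pics/{n}0.png',cv2.resize(im[:,:,::-1],(800,600),interpolation=cv2.INTER_CUBIC))
    m=vision.camera_model(n); print(n,{k:(np.round(v,4).tolist() if not isinstance(v,str) else v) for k,v in m.items()})
print(vision.camera_model('wrist'))
E
```

```text
pics
0.0 [ 0.16469437 -0.60226484  0.22144999] [[ 0.965  0.264 -0.   ]
 [ 0.264 -0.965  0.002]
 [ 0.    -0.002 -1.   ]] 1.0018195847397904 -0.0187
scene {'camera_matrix': [[463.3622, 0.0, 255.4471], [0.0, 463.3622, 191.9802], [0.0, 0.0, 1.0]], 'world_to_cam': [[0.4093, 0.9124, 0.0026, -0.2016], [-0.7367, 0.3288, 0.5909, 0.3475], [0.5383, -0.2438, 0.8067, -1.6065], [0.0, 0.0, 0.0, 1.0]]}
top {'camera_matrix': [[382.9247, 0.0, 254.4845], [0.0, 382.9247, 191.2609], [0.0, 0.0, 1.0]], 'world_to_cam': [[0.0037, -0.9999, 0.011, -0.0453], [0.9815, 0.0057, 0.1915, -0.5175], [-0.1916, 0.01, 0.9814, -0.9981], [0.0, 0.0, 0.0, 1.0]]}
{'camera_matrix': array([[297.31863964,   0.        , 256.1063458 ],
       [  0.        , 297.31863964, 195.30071727],
       [  0.        ,   0.        ,   1.        ]]), 'tool_from_camera': array([[ 9.01663537e-04,  9.68999618e-01,  2.47060573e-01,
         6.71258705e-02],
       [ 9.99999553e-01, -9.44185640e-04,  5.36402487e-05,
         1.11989091e-04],
       [ 2.85248425e-04,  2.47060414e-01, -9.69000036e-01,
        -1.62872810e-01],
       [ 0.00000000e+00,  0.00000000e+00,  0.00000000e+00,
         1.00000000e+00]])}
```

View pics/top0.png

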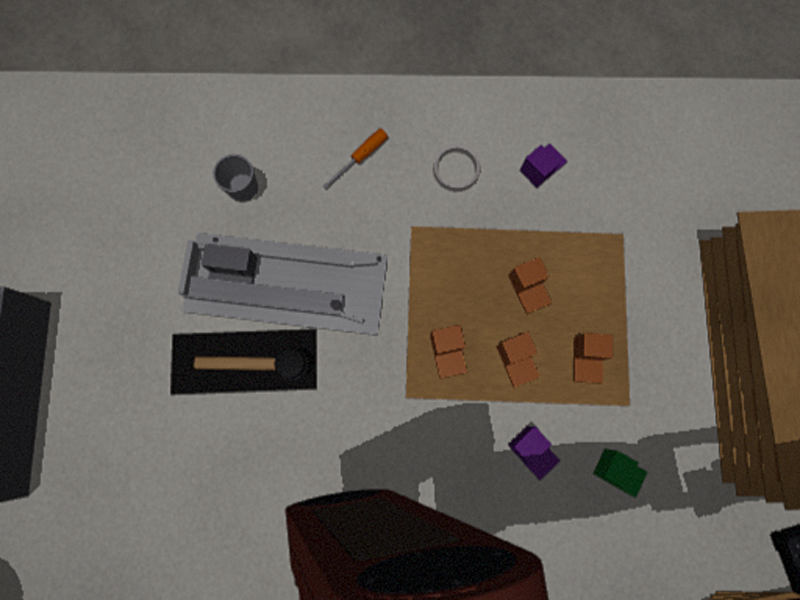

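View pics/scene0.png

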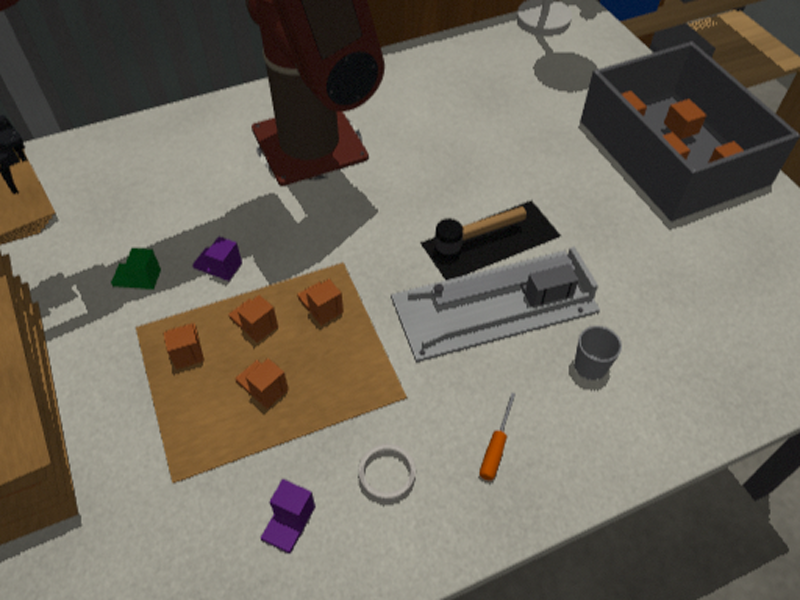

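```bash
cat > h.py <<'E'
from station import env, vision
import cv2, numpy as np
from scipy.optimize import minimize
def Rz(a): c,s=np.cos(a),np.sin(a); return np.array([[c,-s,0],[s,c,0],[0,0,1.]])
def proj(P,n):
    m=vision.camera_model(n); P=np.atleast_2d(P); W=m['world_to_cam']; c=P@W[:3,:3].T+W[:3,3]
    d=c*[1,-1,-1]; K=m['camera_matrix']; u=d@K.T; return u[:,:2]/u[:,2:]
def unproj(px,z,n):
    m=vision.camera_model(n); W=m['world_to_cam']; R,t=W[:3,:3],W[:3,3]; o=-R.T@t
    d=np.linalg.inv(m['camera_matrix'])@[px[0],px[1],1]; d=R.T@(d*[1,-1,-1]); return o+d*(z-o[2])/d[2]
def wproj(P,T,n=None):   # world->wrist pixel; T=(R,p) of tool
    m=vision.camera_model('wrist'); C=m['tool_from_camera']; K=m['camera_matrix']
    t=(np.atleast_2d(P)-T[1])@T[0]; c=((t-C[:3,3])@C[:3,:3])*[1,-1,-1]
    r=np.linalg.norm(c[:,:2],axis=1); th=np.arctan2(r,c[:,2])
    return np.c_[K[0,0]*th*c[:,0]/r+K[0,2],K[1,1]*th*c[:,1]/r+K[1,2]]
def wunproj(px,z,T):
    m=vision.camera_model('wrist'); C=m['tool_from_camera']; K=m['camera_matrix']
    v=np.array([(px[0]-K[0,2])/K[0,0],(px[1]-K[1,2])/K[1,1]]); th=np.hypot(*v)
    d=np.r_[np.sin(th)*v/th,np.cos(th)]*[1,-1,-1]; d=T[0]@(C[:3,:3]@d); o=T[0]@C[:3,3]+T[1]
    return o+d*(z-o[2])/d[2]
def box(x0,x1,y0,y1,z0,z1): return np.array([[x,y,z] for x in(x0,x1) for y in(y0,y1) for z in(z0,z1)])
def mould(L=.05): return [box(-.02,.02,-L/2,L/2,0,.062),box(-.06,-.02,-L/2,L/2,0,.012)]
def sil(q,parts,z,f,S=4,shape=(384,512)):
    im=np.zeros((shape[0]*S,shape[1]*S),np.uint8)
    for b in parts:
        p=f(b@Rz(q[2]).T+[q[0],q[1],z]); cv2.fillConvexPoly(im,cv2.convexHull(np.round((p+.5)*S).astype(np.int32)),1)
    return im
def fit(masks,q0,parts,z,fs,S=4):
    M=[cv2.resize(m,None,fx=S,fy=S,interpolation=cv2.INTER_NEAREST) for m in masks]
    def cost(q):
        c=0
        for m,f in zip(M,fs):
            s=sil(q,parts,z,f,S); c+=1-(s&m).sum()/max(1,(s|m).sum())
        return c
    r=minimize(cost,q0,method='Nelder-Mead',options=dict(initial_simplex=np.array(q0)+np.array([[0,0,0],[.01,0,0],[0,.01,0],[0,0,.15]]),xatol=2e-4,fatol=1e-4))
    return r.x,r.fun
def brown(im):
    h=cv2.cvtColor(im,cv2.COLOR_RGB2HSV).astype(int); return ((h[...,0]<13)&(h[...,1]>125)&(h[...,2]>40)).astype(np.uint8)
def comp(m,px,R=35):
    """blob(s) of mask near px"""
    n,l,st,c=cv2.connectedComponentsWithStats(m); o=np.zeros_like(m)
    for i in range(1,n):
        if st[i,4]>30 and np.hypot(*(c[i]-px))<R: o|=(l==i).astype(np.uint8)
    return o
E
python3 - <<'E'
from h import *
I={n:vision.snapshot(n) for n in('top','scene')}
B={n:brown(I[n]) for n in I}
for n in B:
    k,l,st,c=cv2.connectedComponentsWithStats(B[n]); print(n,[(np.round(c[i]).tolist(),int(st[i,4])) for i in range(1,k) if st[i,4]>30])
h=lambda p:cv2.cvtColor(I['top'],cv2.COLOR_RGB2HSV)[p[1],p[0]]
print('sheet hsv',h((300,200)),'mould',h((340,172)),h((345,190)))
for p in [(529,285),(449,350),(519,360),(592,357)]:
    q0=unproj(np.array(p)/1.5625,.03,'top'); q0=[q0[0]+.02,q0[1],0.]
    ms=[comp(B[n],proj([q0[0]-.02,q0[1],.03],n)[0],20) for n in('top','scene')]
    print(p,np.round(q0,3),ms[0].sum(),ms[1].sum(),fit(ms,q0,mould(),.004,[lambda P:proj(P,'top'),lambda P:proj(P,'scene')]))
cv2.imwrite('pics/c_top.png',cv2.resize(I['top'][140:260,100:260,::-1],(800,600),interpolation=cv2.INTER_CUBIC))
E
```

```text
top [([236.0, 95.0], 45), ([340.0, 182.0], 580), ([287.0, 224.0], 562), ([332.0, 229.0], 588), ([378.0, 228.0], 626), ([329.0, 379.0], 330)]
scene [([179.0, 20.0], 53), ([406.0, 65.0], 108), ([437.0, 79.0], 550), ([199.0, 96.0], 1054), ([465.0, 96.0], 134), ([206.0, 192.0], 474), ([163.0, 203.0], 484), ([117.0, 221.0], 473), ([168.0, 244.0], 568)]
sheet hsv [ 15 136 111] mould [ 11 172 114] [ 11 171 116]
(529, 285) [ 0.568 -0.279  0.   ] 580 568 (array([ 0.56487589, -0.27537148,  0.41355565]), np.float64(0.2851205140497821))
(449, 350) [ 0.45  -0.134  0.   ] 562 474 (array([ 0.4475478 , -0.12942848,  0.16705923]), np.float64(0.2516752905481746))
(519, 360) [ 0.433 -0.257  0.   ] 588 484 (array([ 0.43271824, -0.24991451,  0.36127018]), np.float64(0.27772867438341475))
(592, 357) [ 0.439 -0.385  0.   ] 626 473 (array([ 0.43759131, -0.38278894, -0.01975585]), np.float64(0.2643944362624775))
```

View pics/c_top.png

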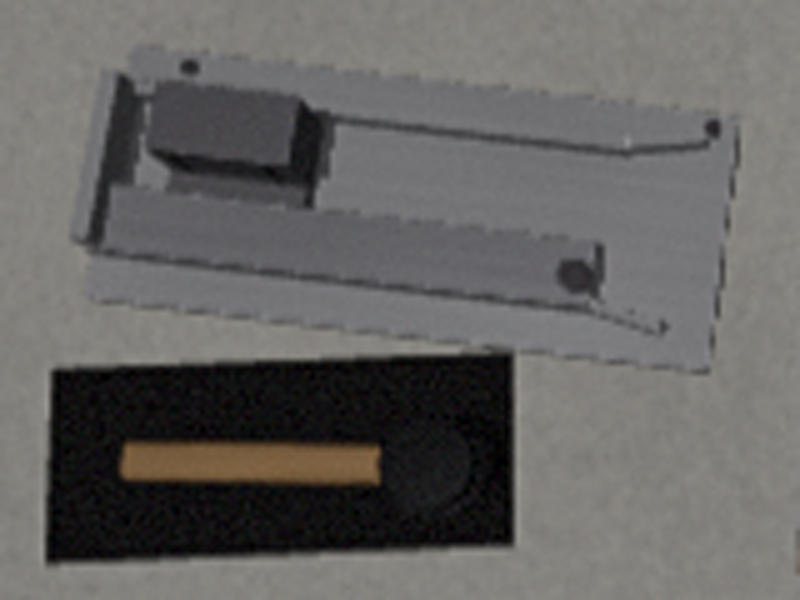

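Run:
```python
from h import *
from scipy.optimize import least_squares
o=lambda p:((np.array(p)+.5)/5-.5)+[100,140]
def W(p,z): return unproj(o(p),z,'top')[:2]
pin=W((577,275),.049); edge=[W(p,.031) for p in((120,184),(300,207),(450,225),(590,242))]; corner=W((601,243),.031)
end=[W(p,.010) for p in((737,118),(722,250),(710,372))]
print('pin',pin,'corner',corner,'end',end)
def loc(q,p): return Rz(q[2])[:2,:2].T@(np.array(p)-q[:2])
def res(q): return np.r_[loc(q,pin)-[-.056,-.101],[loc(q,e)[0]+.032 for e in edge],loc(q,corner)[1]+.11,[loc(q,e)[1]+.18 for e in end]]
s=least_squares(res,[.56,.2,-.12]); print('carrier',s.x,'res mm',np.round(s.fun*1e3,1))
q=s.x
F=[W(p,.072) for p in((155,85),(305,97),(293,166),(148,148))]; print('filler corners in carrier',[np.round(loc(q,f)*1e3,1).tolist() for f in F])
h=W((428,465),.069); print('mallet head',h,'handle',W((380,464),.052),W((121,462),.052))
print('sheet corners',[np.round(unproj(np.array(p)/1.5625,.004,'top')[:2],3).tolist() for p in((411,227),(624,234),(629,405),(406,398))])
print('scene pin',proj(np.r_[pin,.049],'scene')*1.5625)
```

```text
pin [0.50798255 0.06504512] corner [0.52956347 0.05379189] end [array([ 0.60789814, -0.02134576]), array([ 0.53016827, -0.0133862 ]), array([ 0.46018254, -0.00726658])]
carrier [ 0.57459466  0.16121211 -0.11095443] res mm [ 0.4 -2.   1.2 -0.1 -0.5 -1.  -1.7  2.3  1.6 -0.1]
filler corners in carrier [[17.9, 136.1], [20.8, 54.3], [-18.1, 54.5], [-17.4, 133.6]]
mallet head [0.40228733 0.13898155] handle [0.40414031 0.16747696] [0.40456482 0.30540096]
sheet corners [[0.664, -0.068], [0.653, -0.468], [0.337, -0.455], [0.348, -0.059]]
scene pin [[435.52200661 286.92715748]]
```

```bash
cat >> h.py <<'E'
C=np.array([.5746,.1612,-.111])   # carrier pose
def cw(x,y,c=None): c=C if c is None else c; return c[:2]+Rz(c[2])[:2,:2]@[x,y]
def state():
    o=env.get_obs(); R=np.array(o['tool_rot']); return R,np.array(o['eef_pos']),np.arctan2(R[1,0],R[0,0]),o
def plan(*wps,per=.22,rot=.7,start=None):
    """wps: (x,y,z_tcp,psi); prints per-call final delta & roll"""
    R,p,a,o=state(); p=p.copy()
    print('at',round(o['clock'],2),np.round(p,4),'psi',round(a,3),'gap',round(o['finger_gap']*.087,4),'ff',np.round(o['finger_force'],1),'F',np.round(o['ft_force'],1))
    for w in wps:
        d=np.array(w[:3])-p; r=(w[3]-a+np.pi)%(2*np.pi)-np.pi
        n=int(max(1,np.ceil(np.linalg.norm(d)/per),np.ceil(abs(r)/rot)))
        for k in range(n):
            s=d/n; b=a+r*k/n
            print('  ',[round(float(v),4) for v in(np.cos(b)*s[0]+np.sin(b)*s[1],np.sin(b)*s[0]-np.cos(b)*s[1],-s[2])],'roll',round(-r/n,4))
        p=np.array(w[:3]);a=a+r
E
python3 - <<'E'
from h import *
f=cw(0,.0945); print(f); plan((*f,.20,1.46))
E
```

```text
[0.58506797 0.25511843]
at 0.2 [ 0.1647 -0.6025  0.2219] psi 0.267 gap 0.0872 ff 0.0 F [-0.4  0.9 -0.2]
   [0.1263, -0.1433, 0.0044] roll -0.2386
   [0.1566, -0.1094, 0.0044] roll -0.2386
   [0.178, -0.0692, 0.0044] roll -0.2386
   [0.1893, -0.0252, 0.0044] roll -0.2386
   [0.1899, 0.0203, 0.0044] roll -0.2386
```

Call:
play_rows(delta_pos=[[0.126,-0.143,0.004],[0.126,-0.143,0.004],[0.126,-0.143,0.004],[0.126,-0.143,0.004],[0.126,-0.143,0.004]], roll=[-0.239,-0.239,-0.239,-0.239,-0.239], jaw=[0.056,0.056,0.056,0.056,0.056], force=20)

```text
clock: 0.7
eef_pos: [0.2504, -0.4277, 0.218]
tool_rot: [[0.873, 0.488, 0.0], [0.488, -0.873, 0.002], [0.002, -0.002, -1.0]]
ft_force: [0.4, -0.8, -0.3]
finger_gap: 0.672
finger_force: 0.0
```

Call:
play_rows(delta_pos=[[0.157,-0.109,0.004],[0.157,-0.109,0.004],[0.157,-0.109,0.004],[0.157,-0.109,0.004],[0.157,-0.109,0.004]], roll=[-0.239,-0.239,-0.239,-0.239,-0.239], jaw=[0.056,0.056,0.056,0.056,0.056])

```text
clock: 1.2
eef_pos: [0.3347, -0.2572, 0.2145]
tool_rot: [[0.732, 0.681, 0.001], [0.681, -0.732, 0.001], [0.001, -0.0, -1.0]]
ft_force: [-0.2, 0.2, 0.7]
finger_gap: 0.643
finger_force: 0.0
```

Call:
play_rows(delta_pos=[[0.178,-0.069,0.004],[0.178,-0.069,0.004],[0.178,-0.069,0.004],[0.178,-0.069,0.004],[0.178,-0.069,0.004]], roll=[-0.239,-0.239,-0.239,-0.239,-0.239], jaw=[0.056,0.056,0.056,0.056,0.056])

```text
clock: 1.7
eef_pos: [0.4188, -0.0863, 0.2107]
tool_rot: [[0.55, 0.835, 0.001], [0.835, -0.55, 0.001], [0.001, 0.0, -1.0]]
ft_force: [-0.2, -0.9, 0.1]
finger_gap: 0.642
finger_force: 0.0
```

Call:
play_rows(delta_pos=[[0.189,-0.025,0.004],[0.189,-0.025,0.004],[0.189,-0.025,0.004],[0.189,-0.025,0.004],[0.189,-0.025,0.004]], roll=[-0.239,-0.239,-0.239,-0.239,-0.239], jaw=[0.056,0.056,0.056,0.056,0.056])

```text
clock: 2.2
eef_pos: [0.503, 0.084, 0.2062]
tool_rot: [[0.338, 0.941, 0.0], [0.941, -0.338, 0.001], [0.001, 0.0, -1.0]]
ft_force: [-0.7, -0.9, 0.4]
finger_gap: 0.645
finger_force: 0.0
```

Run:
```python
from h import *
f=cw(0,.0945)
R,p,a,o=state(); im=vision.snapshot('wrist')
np.savez('w1.npz',R=R,p=p,im=im); cv2.imwrite('pics/w1.png',cv2.resize(im[:,:,::-1],(800,600),interpolation=cv2.INTER_CUBIC))
for l in [(-.056,-.101,.049),(-.032,-.11,.031),(-.032,.0,.031),(-.0,-.18,.01),(0,.165,.01),(-.02,.0545,.072),(.02,.0545,.072)]:
    print(l,np.round(wproj(np.r_[cw(*l[:2]),l[2]],(R,p))*1.5625))
plan((*f,.20,1.46))
```

```text
(-0.056, -0.101, 0.049) [[414. 305.]]
(-0.032, -0.11, 0.031) [[447. 303.]]
(-0.032, 0.0, 0.031) [[414. 159.]]
(-0.0, -0.18, 0.01) [[498. 367.]]
(0, 0.165, 0.01) [[404. -37.]]
(-0.02, 0.0545, 0.072) [[415.  70.]]
(0.02, 0.0545, 0.072) [[475.  59.]]
at 2.25 [0.5021 0.0822 0.2061] psi 1.225 gap 0.0561 ff 0.0 F [-0.7 -0.2 -0.3]
   [0.1908, 0.0195, 0.0061] roll -0.2348
```

View pics/w1.png

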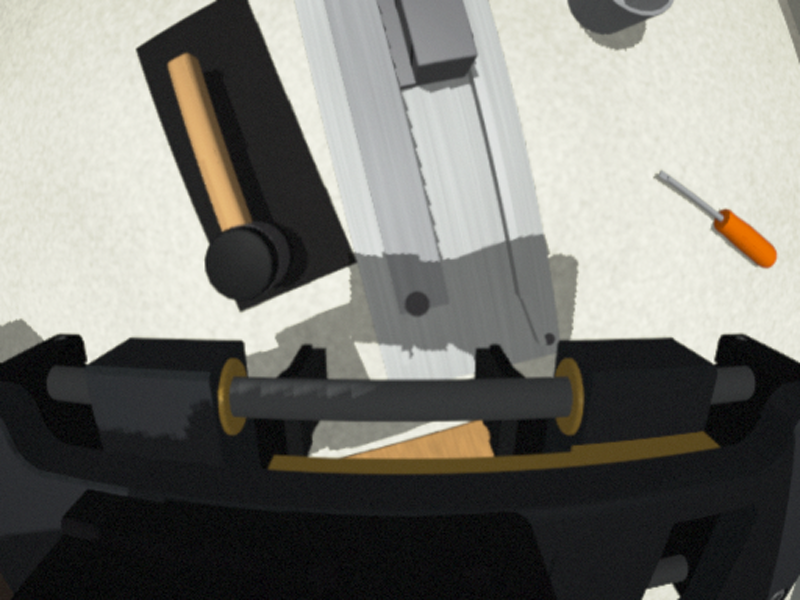

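Call:
play_rows(delta_pos=[[0.191,0.0195,0.006],[0.191,0.0195,0.006],[0.191,0.0195,0.006],[0.191,0.0195,0.006],[0.191,0.0195,0.006]], roll=[-0.235,-0.235,-0.235,-0.235,-0.235], jaw=[0.056,0.056,0.056,0.056,0.056])

```text
clock: 2.75
eef_pos: [0.5864, 0.2562, 0.1991]
tool_rot: [[0.111, 0.994, -0.001], [0.994, -0.111, 0.0], [0.0, -0.001, -1.0]]
ft_force: [-0.2, -1.0, 0.0]
finger_gap: 0.643
finger_force: 0.0
```

Call:
play_rows(delta_pos=[[0,0,0.04],[0,0,0.08],[0,0,0.1],[0,0,0.1],[0,0,0.1]], roll=[0,0,0,0,0], jaw=[0.056,0.056,0.056,0.056,0.056])

```text
clock: 3.25
eef_pos: [0.5854, 0.253, 0.1011]
tool_rot: [[0.115, 0.993, 0.0], [0.993, -0.115, -0.001], [-0.001, 0.0, -1.0]]
ft_force: [0.4, 0.0, 0.7]
finger_gap: 0.641
finger_force: 0.0
```

Run:
```python
from h import *
f=cw(0,.0945)
R,p,a,o=state(); print(R)
plan((*f,.036,1.46))
```

```text
[[ 1.14771259e-01  9.93391945e-01  4.47383991e-05]
 [ 9.93391774e-01 -1.14771212e-01 -5.93219588e-04]
 [-5.84164880e-04  1.12527316e-04 -9.99999823e-01]]
at 3.25 [0.5854 0.253  0.1011] psi 1.456 gap 0.0558 ff 0.0 F [0.4 0.  0.7]
   [0.0021, -0.0006, 0.0651] roll -0.0042
```

Call:
play_rows(delta_pos=[[0,0,0.035],[0,0,0.065],[0,0,0.065],[0,0,0.065]], roll=[-0.003,-0.003,-0.003,-0.003], jaw=[0.056,0.056,0.056,0.056])

```text
clock: 3.65
eef_pos: [0.5858, 0.2548, 0.0374]
tool_rot: [[0.11, 0.994, 0.002], [0.994, -0.11, 0.0], [0.001, 0.002, -1.0]]
ft_force: [-0.0, 0.3, 0.5]
finger_gap: 0.645
finger_force: 0.0
```

Call:
play_rows(delta_pos=[[0,0,0],[0,0,0],[0,0,0],[0,0,0],[0,0,0]], roll=[0,0,0,0,0], jaw=[0.03,0.03,0.03,0.03,0.03], force=20)

```text
clock: 4.15
eef_pos: [0.5864, 0.2556, 0.0378]
tool_rot: [[0.11, 0.994, 0.004], [0.994, -0.11, 0.001], [0.001, 0.004, -1.0]]
ft_force: [0.1, -0.4, 6.9]
finger_gap: 0.456
finger_force: 20.0
```

Call:
play_rows(delta_pos=[[0,0,-0.001],[0,0,-0.002],[0,0,-0.002]], roll=[0,0,0], jaw=[0.03,0.03,0.03])

```text
clock: 4.45
eef_pos: [0.5851, 0.2554, 0.0378]
tool_rot: [[0.11, 0.994, 0.001], [0.994, -0.11, 0.0], [0.001, 0.001, -1.0]]
ft_force: [2.5, 0.6, -0.4]
finger_gap: 0.455
finger_force: 20.0
```

Call:
play_rows(delta_pos=[[-0.01,0,0],[-0.03,0,0],[-0.05,0,0],[-0.05,0,0]], roll=[0,0,0,0], jaw=[0.03,0.03,0.03,0.03])

```text
clock: 4.85
eef_pos: [0.5791, 0.2028, 0.0379]
tool_rot: [[0.111, 0.994, -0.0], [0.994, -0.111, -0.002], [-0.002, 0.0, -1.0]]
ft_force: [1.5, -4.6, 3.0]
finger_gap: 0.46
finger_force: 20.0
```

Call:
play_rows(delta_pos=[[-0.025,0,0],[-0.05,0,0],[-0.08,0,0],[-0.11,0,0],[-0.11,0,0]], roll=[0,0,0,0,0], jaw=[0.03,0.03,0.03,0.03,0.03])

```text
clock: 5.35
eef_pos: [0.5667, 0.0934, 0.0378]
tool_rot: [[0.112, 0.994, -0.001], [0.994, -0.112, -0.002], [-0.002, -0.001, -1.0]]
ft_force: [1.6, -3.7, 3.1]
finger_gap: 0.456
finger_force: 20.0
```

Call:
play_rows(delta_pos=[[-0.025,0,0],[-0.05,0,0],[-0.08,0,0],[-0.11,0,0],[-0.11,0,0]], roll=[0,0,0,0,0], jaw=[0.03,0.03,0.03,0.03,0.03])

```text
clock: 5.85
eef_pos: [0.5546, -0.0149, 0.0377]
tool_rot: [[0.112, 0.994, -0.001], [0.994, -0.112, -0.001], [-0.001, -0.001, -1.0]]
ft_force: [-1.7, -3.3, 5.4]
finger_gap: 0.457
finger_force: 20.0
```

Run:
```python
from h import *
# filler target on sheet: upper-left area, block centre
im=vision.snapshot('top'); cv2.imwrite('pics/t1.png',cv2.resize(im[130:280,150:420,::-1],(800,444),interpolation=cv2.INTER_CUBIC))
plan((.585,-.15,.12,1.46),(.585,-.15,.036,1.46))
```

```text
at 5.9 [ 0.5548 -0.014   0.0377] psi 1.459 gap 0.04 ff 20.0 F [-1.  -5.1  5.4]
   [-0.1318, 0.0452, -0.0823] roll -0.0012
   [0.0, 0.0, 0.084] roll -0.0
```

View pics/t1.png

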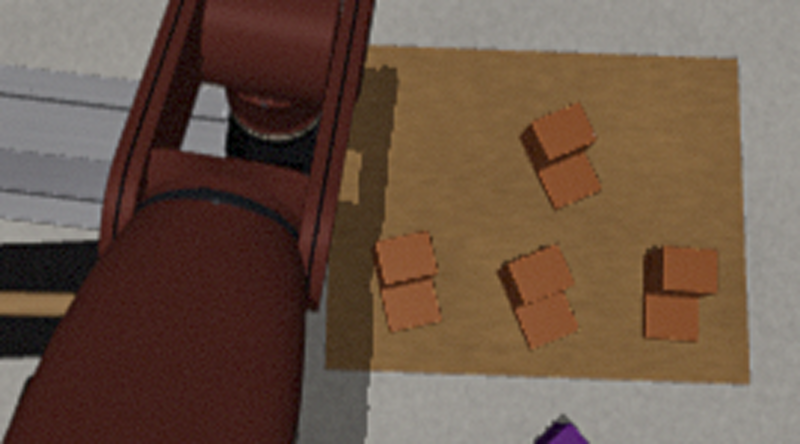

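Call:
play_rows(delta_pos=[[0,0,-0.02],[0,0,-0.05],[0,0,-0.08],[0,0,-0.08]], roll=[0,0,0,0], jaw=[0.03,0.03,0.03,0.03])

```text
clock: 6.3
eef_pos: [0.5575, -0.0115, 0.1213]
tool_rot: [[0.109, 0.994, 0.006], [0.994, -0.109, -0.0], [0.0, 0.006, -1.0]]
ft_force: [1.2, -0.1, -0.8]
finger_gap: 0.459
finger_force: 20.0
```

Call:
play_rows(delta_pos=[[-0.03,0.015,0],[-0.07,0.03,0],[-0.117,0.048,0],[-0.117,0.048,0],[-0.117,0.048,0]], roll=[0,0,0,0,0], jaw=[0.03,0.03,0.03,0.03,0.03])

```text
clock: 6.8
eef_pos: [0.5889, -0.134, 0.1154]
tool_rot: [[0.111, 0.994, -0.003], [0.994, -0.111, 0.002], [0.002, -0.004, -1.0]]
ft_force: [-0.1, 0.6, -2.0]
finger_gap: 0.459
finger_force: 20.0
```

Run:
```python
from h import *
plan((.59,-.135,.034,1.46))
im=vision.snapshot('scene'); cv2.imwrite('pics/s1.png',cv2.resize(im[130:330,50:300,::-1],(750,600),interpolation=cv2.INTER_CUBIC))
```

```text
at 6.8 [ 0.5889 -0.134   0.1154] psi 1.459 gap 0.0399 ff 20.0 F [-0.1  0.6 -2. ]
   [-0.0009, 0.0012, 0.0814] roll -0.0008
```

View pics/s1.png

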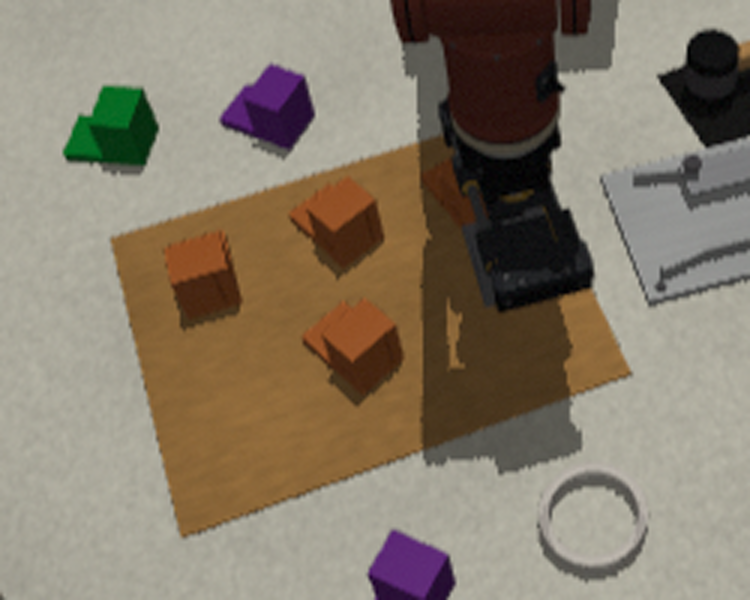

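Call:
play_rows(delta_pos=[[0,0,0.03],[0,0,0.06],[0,0,0.075],[0,0,0.082],[0,0,0.082]], roll=[0,0,0,0,0], jaw=[0.03,0.03,0.03,0.03,0.03])

```text
clock: 7.35
eef_pos: [0.5891, -0.1335, 0.0346]
tool_rot: [[0.109, 0.994, -0.002], [0.994, -0.109, 0.001], [0.001, -0.002, -1.0]]
ft_force: [-0.8, -0.1, -0.8]
finger_gap: 0.456
finger_force: 20.0
```

Call:
play_rows(delta_pos=[[0,0,0.001],[0,0,0.001],[0,0,0.001],[0,0,0.001]], roll=[0,0,0,0], jaw=[0.03,0.06,0.06,0.06])

```text
clock: 7.75
eef_pos: [0.5906, -0.1351, 0.0357]
tool_rot: [[0.11, 0.994, 0.002], [0.994, -0.11, -0.001], [-0.0, 0.002, -1.0]]
ft_force: [0.2, -0.4, 1.0]
finger_gap: 0.639
finger_force: 0.0
```

Call:
play_rows(delta_pos=[[0,0,-0.03],[0,0,-0.07],[0,0,-0.11],[0,0,-0.13],[0,0,-0.13]], roll=[0,0,0,0,0], jaw=[0.06,0.06,0.06,0.06,0.06])

```text
clock: 8.25
eef_pos: [0.5926, -0.1359, 0.1698]
tool_rot: [[0.11, 0.994, 0.008], [0.994, -0.11, -0.003], [-0.002, 0.009, -1.0]]
ft_force: [-0.4, 0.1, -0.2]
finger_gap: 0.688
finger_force: 0.0
```

Run:
```python
from h import *
plan((.45,-.50,.20,1.5))
```

```text
at 8.25 [ 0.5926 -0.1359  0.1698] psi 1.461 gap 0.0599 ff 0.0 F [-0.4  0.1 -0.2]
   [-0.1888, -0.0509, -0.0151] roll -0.0197
   [-0.1878, -0.0546, -0.0151] roll -0.0197
```

Call:
play_rows(delta_pos=[[-0.04,-0.01,-0.015],[-0.09,-0.025,-0.015],[-0.14,-0.04,-0.015],[-0.189,-0.051,-0.015],[-0.189,-0.051,-0.015]], roll=[-0.02,-0.02,-0.02,-0.02,-0.02], jaw=[0.06,0.06,0.06,0.06,0.06])

```text
clock: 8.75
eef_pos: [0.5155, -0.3218, 0.1782]
tool_rot: [[0.095, 0.995, -0.002], [0.995, -0.095, -0.001], [-0.001, -0.002, -1.0]]
ft_force: [0.3, 0.1, 1.0]
finger_gap: 0.691
finger_force: 0.0
```

Call:
play_rows(delta_pos=[[-0.04,-0.01,-0.015],[-0.09,-0.025,-0.015],[-0.14,-0.04,-0.015],[-0.188,-0.055,-0.015],[-0.188,-0.055,-0.015]], roll=[-0.02,-0.02,-0.02,-0.02,-0.02], jaw=[0.06,0.06,0.06,0.06,0.06])

```text
clock: 9.25
eef_pos: [0.4435, -0.5035, 0.1928]
tool_rot: [[0.075, 0.997, -0.002], [0.997, -0.075, -0.0], [-0.001, -0.002, -1.0]]
ft_force: [0.2, -0.1, -0.3]
finger_gap: 0.693
finger_force: 0.0
```

```bash
cat >> h.py <<'E'
def wfit(q0s,parts=None,z=.004,name=None):
    """fit mouldings in the wrist picture, near guesses q0s"""
    r=[state() for _ in range(1)][0]; im=vision.snapshot('wrist'); T=(r[0],r[1]); m=brown(im); f=lambda P:wproj(P,T)
    ov=im.copy(); out=[]
    for q0 in q0s:
        c=f([q0[0]-.02,q0[1],.03])[0]; mm=comp(m,c,40)
        q,e=fit([mm],q0,parts or mould(),z,[f]); out.append(q); print('fit',np.round(q,4),'cost',round(e,3),'area',mm.sum(),'pix',np.round(c))
        s=sil(q,parts or mould(),z,f); k,_=cv2.findContours(cv2.resize(s,(512,384)),cv2.RETR_EXTERNAL,cv2.CHAIN_APPROX_NONE); cv2.drawContours(ov,k,-1,(0,255,255),1)
    if name: cv2.imwrite(f'pics/{name}.png',cv2.resize(ov[:,:,::-1],(800,600),interpolation=cv2.INTER_CUBIC))
    return out
M=[(.565,-.275,.41),(.4475,-.129,.167),(.433,-.25,.36),(.4376,-.383,-.02)]
E
python3 - <<'E'
from h import *
plan(); wfit(M,name='w2')
E
```

```text
at 9.25 [ 0.4435 -0.5035  0.1928] psi 1.496 gap 0.0603 ff 0.0 F [ 0.2 -0.1 -0.3]
fit [ 0.5671 -0.2732  0.418 ] cost 0.045 area 932 pix [330. -17.]
fit [ 0.4475 -0.129   0.167 ] cost 1.0 area 0 pix [ 222. -102.]
fit [ 0.4327 -0.2468  0.4019] cost 0.079 area 206 pix [213. -30.]
fit [ 0.4381 -0.385  -0.0781] cost 0.054 area 3337 pix [224.  75.]
```

View pics/w2.png

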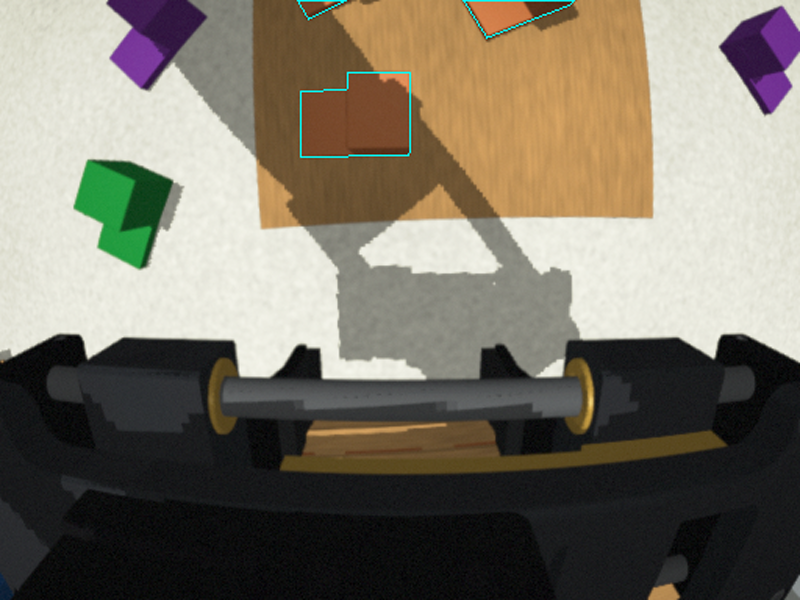

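Run:
```python
from h import *
plan((.438,-.385,.10,1.493),(.438,-.385,.034,1.493))
```

```text
at 9.3 [ 0.4445 -0.5016  0.1927] psi 1.496 gap 0.0601 ff 0.0 F [-0.4  0.2 -0.6]
   [0.1158, -0.0152, 0.0927] roll 0.0034
   [0.0, 0.0, 0.066] roll -0.0
```

Call:
play_rows(delta_pos=[[0.035,-0.005,0.03],[0.07,-0.01,0.06],[0.116,-0.015,0.093],[0.116,-0.015,0.093],[0.116,-0.015,0.093]], roll=[0.003,0.003,0.003,0.003,0.003], jaw=[0.06,0.06,0.06,0.06,0.06])

```text
clock: 9.8
eef_pos: [0.4396, -0.3788, 0.0994]
tool_rot: [[0.07, 0.998, -0.003], [0.998, -0.07, 0.004], [0.003, -0.003, -1.0]]
ft_force: [0.4, -0.8, -0.6]
finger_gap: 0.69
finger_force: 0.0
```

Call:
play_rows(delta_pos=[[0,0,0.03],[0,0,0.06],[0,0,0.066],[0,0,0.066],[0,0,0.066]], roll=[0,0,0,0,0], jaw=[0.06,0.06,0.06,0.06,0.06])

```text
clock: 10.3
eef_pos: [0.441, -0.384, 0.0374]
tool_rot: [[0.073, 0.997, 0.002], [0.997, -0.073, -0.002], [-0.002, 0.002, -1.0]]
ft_force: [0.1, -0.5, 0.7]
finger_gap: 0.69
finger_force: 0.0
```

Call:
play_rows(delta_pos=[[0,0,0],[0,0,0],[0,0,0],[0,0,0],[0,0,0]], roll=[0,0,0,0,0], jaw=[0.03,0.03,0.03,0.03,0.03], force=10)

```text
clock: 10.8
eef_pos: [0.44, -0.3829, 0.0363]
tool_rot: [[0.073, 0.997, 0.0], [0.997, -0.073, -0.001], [-0.001, 0.0, -1.0]]
ft_force: [-1.3, -0.0, 4.7]
finger_gap: 0.458
finger_force: 10.0
```

Call:
play_rows(delta_pos=[[0,0,-0.01],[0,0,-0.03],[0,0,-0.06],[0,0,-0.09],[0,0,-0.09]], roll=[0,0,0,0,0], jaw=[0.03,0.03,0.03,0.03,0.03])

```text
clock: 11.3
eef_pos: [0.4422, -0.3849, 0.131]
tool_rot: [[0.073, 0.997, 0.006], [0.997, -0.073, -0.006], [-0.006, 0.006, -1.0]]
ft_force: [0.4, -1.4, -0.1]
finger_gap: 0.46
finger_force: 10.0
```

Run:
```python
from h import *
plan((*cw(0,-.16),.12,1.46),(*cw(0,-.16),.045,1.46))
```

```text
at 11.3 [ 0.4422 -0.3849  0.131 ] psi 1.498 gap 0.04 ff 10.0 F [ 0.4 -1.4 -0.1]
   [0.1972, 0.0431, 0.0055] roll 0.0189
   [0.198, 0.0393, 0.0055] roll 0.0189
   [0.0, 0.0, 0.075] roll -0.0
```

Call:
play_rows(delta_pos=[[0.03,0.008,0.003],[0.07,0.015,0.006],[0.115,0.025,0.006],[0.16,0.035,0.006],[0.197,0.043,0.006]], roll=[0.019,0.019,0.019,0.019,0.019], jaw=[0.03,0.03,0.03,0.03,0.03])

```text
clock: 11.8
eef_pos: [0.4968, -0.1866, 0.1187]
tool_rot: [[0.092, 0.996, -0.001], [0.996, -0.092, 0.001], [0.001, -0.001, -1.0]]
ft_force: [0.8, -0.1, -0.8]
finger_gap: 0.461
finger_force: 10.0
```

Call:
play_rows(delta_pos=[[0.045,0.009,0.005],[0.09,0.018,0.005],[0.135,0.027,0.005],[0.175,0.035,0.005],[0.198,0.039,0.005]], roll=[0.019,0.019,0.019,0.019,0.019], jaw=[0.03,0.03,0.03,0.03,0.03])

```text
clock: 12.3
eef_pos: [0.5539, 0.0076, 0.1138]
tool_rot: [[0.109, 0.994, -0.001], [0.994, -0.109, 0.001], [0.001, -0.001, -1.0]]
ft_force: [-0.5, -1.3, -0.2]
finger_gap: 0.457
finger_force: 10.0
```

Call:
play_rows(delta_pos=[[0,0,0],[0,0,0.03],[0,0,0.05],[0,0,0.055],[0,0,0.055]], roll=[0,0,0,0,0], jaw=[0.03,0.03,0.03,0.03,0.03])

```text
clock: 12.8
eef_pos: [0.5528, 0.0039, 0.0583]
tool_rot: [[0.112, 0.994, -0.003], [0.994, -0.112, 0.0], [-0.0, -0.003, -1.0]]
ft_force: [0.2, -0.6, -0.3]
finger_gap: 0.462
finger_force: 10.0
```

Run:
```python
from h import *
plan((*cw(0,-.16),.0445,1.46),(*cw(0,.14),.0445,1.46))
im=vision.snapshot('scene'); cv2.imwrite('pics/s2.png',cv2.resize(im[140:270,180:400,::-1],(800,473),interpolation=cv2.INTER_CUBIC))
```

```text
at 12.8 [0.5528 0.0039 0.0583] psi 1.459 gap 0.0402 ff 10.0 F [ 0.2 -0.6 -0.3]
   [-0.0012, 0.0042, 0.0138] roll -0.001
   [0.15, 0.0, -0.0] roll -0.0
   [0.15, 0.0, -0.0] roll -0.0
```

View pics/s2.png

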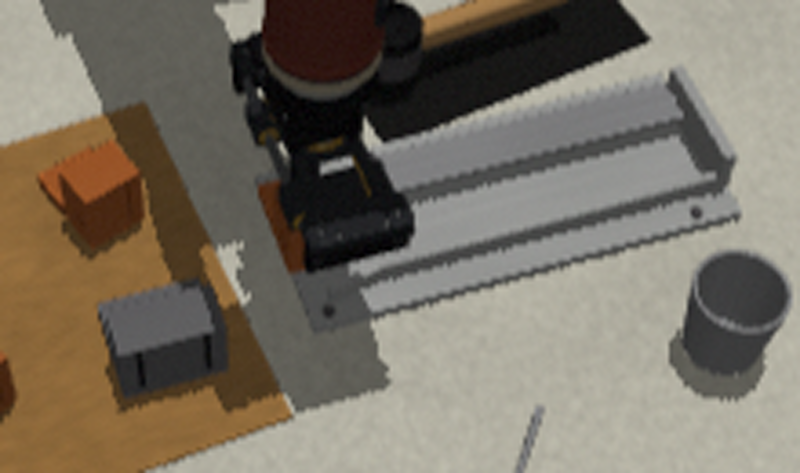

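Call:
play_rows(delta_pos=[[0,0.004,0],[0,0.004,0.008],[0,0.004,0.013],[0,0.004,0.014],[0,0.004,0.014]], roll=[0,0,0,0,0], jaw=[0.03,0.03,0.03,0.03,0.03])

```text
clock: 13.35
eef_pos: [0.5577, 0.004, 0.0451]
tool_rot: [[0.111, 0.994, -0.001], [0.994, -0.111, 0.0], [0.0, -0.001, -1.0]]
ft_force: [-0.1, -0.3, -1.0]
finger_gap: 0.458
finger_force: 10.0
```

Run:
```python
from h import *
plan((*cw(0,-.16),.0445,1.46),(*cw(0,.14),.0445,1.46))
```

```text
at 13.35 [0.5577 0.004  0.0451] psi 1.46 gap 0.0399 ff 10.0 F [-0.1 -0.3 -1. ]
   [-0.0019, -0.0006, 0.0006] roll -0.0001
   [0.15, 0.0, -0.0] roll -0.0
   [0.15, 0.0, -0.0] roll -0.0
```

Call:
play_rows(delta_pos=[[0.015,0,0],[0.035,0,0],[0.055,0,0],[0.075,0,0],[0.095,0,0]], roll=[0,0,0,0,0], jaw=[0.03,0.03,0.03,0.03,0.03])

```text
clock: 13.85
eef_pos: [0.5678, 0.0996, 0.0449]
tool_rot: [[0.11, 0.994, -0.001], [0.994, -0.11, -0.001], [-0.001, -0.001, -1.0]]
ft_force: [0.2, -0.1, -1.1]
finger_gap: 0.457
finger_force: 10.0
```

Call:
play_rows(delta_pos=[[0.02,0,0],[0.05,0,0],[0.08,0,0],[0.1,0,0],[0.1,0,0]], roll=[0,0,0,0,0], jaw=[0.03,0.03,0.03,0.03,0.03])

```text
clock: 14.35
eef_pos: [0.5796, 0.2014, 0.0458]
tool_rot: [[0.108, 0.994, 0.001], [0.994, -0.108, 0.001], [0.001, 0.001, -1.0]]
ft_force: [-0.1, -0.2, -1.1]
finger_gap: 0.459
finger_force: 9.9
```

Run:
```python
from h import *
plan((*cw(0,.14),.0445,1.46))
```

```text
at 14.35 [0.5796 0.2014 0.0458] psi 1.463 gap 0.0399 ff 9.9 F [-0.1 -0.2 -1.1]
   [0.0995, -0.0002, 0.0013] roll 0.0029
```

Call:
play_rows(delta_pos=[[0.02,0,0],[0.045,0,0],[0.07,0,0],[0.09,0,0.001],[0.09,0,0.001]], roll=[0,0,0,0,0], jaw=[0.03,0.03,0.03,0.03,0.03])

```text
clock: 14.85
eef_pos: [0.5896, 0.2896, 0.0446]
tool_rot: [[0.109, 0.994, 0.001], [0.994, -0.109, 0.001], [0.001, 0.0, -1.0]]
ft_force: [-0.8, -0.4, -0.2]
finger_gap: 0.459
finger_force: 9.9
```

Call:
play_rows(delta_pos=[[0.003,0,0],[0.006,0,0.001],[0.008,0,0.001],[0.008,0,0.001]], roll=[0,0,0,0], jaw=[0.03,0.03,0.03,0.03])

```text
clock: 15.25
eef_pos: [0.5907, 0.2948, 0.0435]
tool_rot: [[0.111, 0.994, 0.0], [0.994, -0.111, 0.0], [0.0, -0.0, -1.0]]
ft_force: [0.5, -0.1, -0.6]
finger_gap: 0.462
finger_force: 10.0
```

Call:
play_rows(delta_pos=[[0.002,0,0],[0.004,0,0],[0.004,0,0]], roll=[0,0,0], jaw=[0.03,0.03,0.03])

```text
clock: 15.55
eef_pos: [0.5911, 0.2993, 0.0436]
tool_rot: [[0.111, 0.994, 0.0], [0.994, -0.111, 0.0], [0.0, 0.0, -1.0]]
ft_force: [1.0, 0.6, -0.5]
finger_gap: 0.457
finger_force: 10.0
```

Call:
play_rows(delta_pos=[[0.001,0,0],[0.002,0,0],[0.003,0,0],[0.003,0,0]], roll=[0,0,0,0], jaw=[0.03,0.03,0.03,0.03])

```text
clock: 15.95
eef_pos: [0.5913, 0.3023, 0.0436]
tool_rot: [[0.111, 0.994, 0.0], [0.994, -0.111, 0.0], [0.0, 0.0, -1.0]]
ft_force: [-0.1, 0.4, 0.5]
finger_gap: 0.46
finger_force: 10.0
```

Call:
play_rows(delta_pos=[[0.001,0,0],[0.002,0,0],[0.002,0,0]], roll=[0,0,0], jaw=[0.03,0.03,0.03])

```text
clock: 16.25
eef_pos: [0.5915, 0.3039, 0.0436]
tool_rot: [[0.111, 0.994, -0.0], [0.994, -0.111, -0.0], [-0.0, -0.0, -1.0]]
ft_force: [0.4, -1.3, 1.9]
finger_gap: 0.458
finger_force: 10.0
```

Call:
play_rows(delta_pos=[[0.001,0,0],[0.002,0,0],[0.002,0,0]], roll=[0,0,0], jaw=[0.03,0.03,0.03])

```text
clock: 16.55
eef_pos: [0.5915, 0.3043, 0.0436]
tool_rot: [[0.111, 0.994, -0.001], [0.994, -0.111, -0.003], [-0.003, -0.001, -1.0]]
ft_force: [-2.4, -7.3, 3.7]
finger_gap: 0.455
finger_force: 10.0
```

Call:
play_rows(delta_pos=[[0.001,0,0],[0.001,0,0],[0.001,0,0]], roll=[0,0,0], jaw=[0.03,0.03,0.03])

```text
clock: 16.85
eef_pos: [0.5914, 0.3045, 0.0436]
tool_rot: [[0.111, 0.994, -0.002], [0.994, -0.111, -0.004], [-0.005, -0.002, -1.0]]
ft_force: [-3.1, -10.3, 6.0]
finger_gap: 0.463
finger_force: 10.0
```

Call:
play_rows(delta_pos=[[0,0,0.001],[0,0,0.0015],[0,0,0.0015]], roll=[0,0,0], jaw=[0.03,0.03,0.03])

```text
clock: 17.15
eef_pos: [0.5915, 0.3051, 0.0431]
tool_rot: [[0.111, 0.994, -0.002], [0.994, -0.111, -0.003], [-0.004, -0.001, -1.0]]
ft_force: [-5.4, -9.9, 10.3]
finger_gap: 0.459
finger_force: 10.0
```

Call:
play_rows(delta_pos=[[0,0,0],[0,0,0],[0,0,0]], roll=[0,0,0], jaw=[0.06,0.06,0.06])

```text
clock: 17.45
eef_pos: [0.5918, 0.3075, 0.0419]
tool_rot: [[0.111, 0.994, 0.0], [0.994, -0.111, 0.001], [0.001, 0.0, -1.0]]
ft_force: [0.1, 0.3, -0.0]
finger_gap: 0.637
finger_force: 0.0
```

Call:
play_rows(delta_pos=[[0,0,-0.03],[0,0,-0.07],[0,0,-0.11],[0,0,-0.13],[0,0,-0.13]], roll=[0,0,0,0,0], jaw=[0.06,0.06,0.06,0.06,0.06])

```text
clock: 17.95
eef_pos: [0.5944, 0.3085, 0.177]
tool_rot: [[0.11, 0.994, 0.008], [0.994, -0.11, 0.003], [0.004, 0.007, -1.0]]
ft_force: [0.8, 0.1, 1.1]
finger_gap: 0.689
finger_force: 0.0
```

Run:
```python
from h import *
# next: moulding 2 viewed from 110 mm behind
q=M[1]; a=1.5; plan((q[0],q[1]-.125,.19,q[2]+np.pi/2))
```

```text
at 17.95 [0.5944 0.3085 0.177 ] psi 1.46 gap 0.0599 ff 0.0 F [0.8 0.1 1.1]
   [-0.1918, -0.028, -0.0043] roll -0.0925
   [-0.1883, -0.0456, -0.0043] roll -0.0925
   [-0.1833, -0.0628, -0.0043] roll -0.0925
```

Call:
play_rows(delta_pos=[[-0.04,-0.006,-0.004],[-0.085,-0.012,-0.004],[-0.13,-0.019,-0.004],[-0.17,-0.025,-0.004],[-0.192,-0.028,-0.004]], roll=[-0.09,-0.09,-0.09,-0.09,-0.09], jaw=[0.06,0.06,0.06,0.06,0.06])

```text
clock: 18.45
eef_pos: [0.5409, 0.1169, 0.1739]
tool_rot: [[0.022, 1.0, -0.003], [1.0, -0.022, -0.001], [-0.001, -0.003, -1.0]]
ft_force: [0.9, 0.7, 0.2]
finger_gap: 0.687
finger_force: 0.0
```

Run:
```python
from h import *
r=wfit([(*cw(0,.14),C[2])],z=.010)
q=r[0]; print('in carrier',Rz(C[2])[:2,:2].T@(q[:2]-C[:2]),q[2]-C[2])
q=M[1];plan((q[0],q[1]-.125,.19,q[2]+np.pi/2))
```

```text
fit [ 0.5976  0.3014 -0.4437] cost 0.312 area 2151 pix [281.  13.]
in carrier [0.00737395 0.14189773] -0.33274079909098103
at 18.5 [0.5407 0.1149 0.1739] psi 1.548 gap 0.0599 ff 0.0 F [ 1.1 -0.3 -0.4]
   [-0.1855, -0.0423, -0.008] roll -0.0951
   [-0.1806, -0.0597, -0.008] roll -0.0951
```

Call:
play_rows(delta_pos=[[-0.04,-0.01,-0.008],[-0.085,-0.02,-0.008],[-0.13,-0.03,-0.008],[-0.17,-0.038,-0.008],[-0.186,-0.042,-0.008]], roll=[-0.095,-0.095,-0.095,-0.095,-0.095], jaw=[0.06,0.06,0.06,0.06,0.06])

```text
clock: 19.0
eef_pos: [0.4956, -0.0681, 0.1825]
tool_rot: [[-0.072, 0.997, -0.002], [0.997, 0.072, -0.0], [0.0, -0.002, -1.0]]
ft_force: [-0.7, 0.8, -0.5]
finger_gap: 0.686
finger_force: 0.0
```

Call:
play_rows(delta_pos=[[-0.04,-0.013,-0.008],[-0.085,-0.028,-0.008],[-0.13,-0.043,-0.008],[-0.17,-0.056,-0.008],[-0.181,-0.06,-0.008]], roll=[-0.095,-0.095,-0.095,-0.095,-0.095], jaw=[0.06,0.06,0.06,0.06,0.06])

```text
clock: 19.5
eef_pos: [0.4491, -0.2535, 0.1906]
tool_rot: [[-0.165, 0.986, -0.002], [0.986, 0.165, 0.0], [0.0, -0.001, -1.0]]
ft_force: [0.8, 0.1, 1.0]
finger_gap: 0.693
finger_force: 0.0
```

Run:
```python
from h import *
q=wfit([M[1]],name='w3')[0]; t=q[2]+np.pi/2
plan((q[0],q[1],.10,t),(q[0],q[1],.036,t))
```

```text
fit [ 0.4478 -0.1298  0.21  ] cost 0.15 area 3274 pix [256.  67.]
at 19.55 [ 0.4492 -0.2533  0.1906] psi 1.736 gap 0.0603 ff 0.0 F [-0.6 -1.  -0.3]
   [0.1221, 0.019, 0.0906] roll -0.0443
   [0.0, 0.0, 0.064] roll -0.0
```

Call:
play_rows(delta_pos=[[0.04,0.006,0.03],[0.08,0.012,0.06],[0.122,0.019,0.09],[0.122,0.019,0.09],[0.122,0.019,0.09]], roll=[-0.03,-0.03,-0.03,-0.03,-0.03], jaw=[0.06,0.06,0.06,0.06,0.06])

```text
clock: 20.05
eef_pos: [0.4478, -0.1245, 0.1005]
tool_rot: [[-0.201, 0.98, -0.003], [0.98, 0.201, 0.002], [0.002, -0.002, -1.0]]
ft_force: [-0.2, -0.0, 1.1]
finger_gap: 0.688
finger_force: 0.0
```

Call:
play_rows(delta_pos=[[0,0,0.03],[0,0,0.06],[0,0,0.064],[0,0,0.064],[0,0,0.064]], roll=[0,0,0,0,0], jaw=[0.06,0.06,0.06,0.06,0.06])

```text
clock: 20.55
eef_pos: [0.45, -0.1281, 0.0397]
tool_rot: [[-0.197, 0.98, 0.002], [0.98, 0.197, -0.001], [-0.001, 0.002, -1.0]]
ft_force: [-0.2, -0.2, -0.3]
finger_gap: 0.691
finger_force: 0.0
```

Call:
play_rows(delta_pos=[[0,0,0],[0,0,0],[0,0,0],[0,0,0],[0,0,0]], roll=[0,0,0,0,0], jaw=[0.03,0.03,0.03,0.03,0.03], force=10)

```text
clock: 21.05
eef_pos: [0.449, -0.1274, 0.0386]
tool_rot: [[-0.198, 0.98, 0.001], [0.98, 0.198, -0.0], [-0.0, 0.0, -1.0]]
ft_force: [-2.8, 0.5, 5.6]
finger_gap: 0.458
finger_force: 10.0
```

Call:
play_rows(delta_pos=[[0,0,-0.01],[0,0,-0.03],[0,0,-0.06],[0,0,-0.09],[0,0,-0.09]], roll=[0,0,0,0,0], jaw=[0.03,0.03,0.03,0.03,0.03])

```text
clock: 21.55
eef_pos: [0.4516, -0.1285, 0.1329]
tool_rot: [[-0.198, 0.98, 0.007], [0.98, 0.198, -0.003], [-0.005, 0.007, -1.0]]
ft_force: [0.9, 0.6, -0.6]
finger_gap: 0.458
finger_force: 10.0
```

Run:
```python
from h import *
plan((*cw(0,-.16),.12,1.46),(*cw(0,-.16),.060,1.46))
```

```text
at 21.55 [ 0.4516 -0.1285  0.1329] psi 1.77 gap 0.0398 ff 10.0 F [ 0.9  0.6 -0.6]
   [0.1073, 0.129, 0.0129] roll 0.3099
   [0.0, 0.0, 0.06] roll -0.0
```

Call:
play_rows(delta_pos=[[0.02,0.025,0],[0.05,0.06,0.005],[0.08,0.096,0.01],[0.107,0.129,0.013],[0.107,0.129,0.013]], roll=[0.08,0.16,0.24,0.31,0.31], jaw=[0.03,0.03,0.03,0.03,0.03])

```text
clock: 22.05
eef_pos: [0.5554, 0.0071, 0.1137]
tool_rot: [[0.109, 0.994, -0.0], [0.994, -0.109, 0.002], [0.002, -0.001, -1.0]]
ft_force: [-0.4, -0.6, -0.8]
finger_gap: 0.457
finger_force: 10.0
```

Call:
play_rows(delta_pos=[[0,0,0],[0,0,0.03],[0,0,0.055],[0,0,0.06],[0,0,0.06]], roll=[0,0,0,0,0], jaw=[0.03,0.03,0.03,0.03,0.03])

```text
clock: 22.55
eef_pos: [0.5524, 0.0025, 0.0541]
tool_rot: [[0.112, 0.994, -0.003], [0.994, -0.112, 0.0], [-0.0, -0.003, -1.0]]
ft_force: [-0.5, 0.4, -1.0]
finger_gap: 0.458
finger_force: 10.0
```

Run:
```python
from h import *
plan((*cw(0,-.16),.046,1.46))
```

```text
at 22.55 [0.5524 0.0025 0.0541] psi 1.459 gap 0.0398 ff 10.0 F [-0.5  0.4 -1. ]
   [0.0002, 0.0045, 0.0081] roll -0.0011
```

Call:
play_rows(delta_pos=[[0,0.0045,0],[0,0.0045,0.005],[0,0.0045,0.008],[0,0.0045,0.008],[0,0.0045,0.008]], roll=[0,0,0,0,0], jaw=[0.03,0.03,0.03,0.03,0.03])

```text
clock: 23.05
eef_pos: [0.5584, 0.0027, 0.0471]
tool_rot: [[0.111, 0.994, -0.0], [0.994, -0.111, 0.0], [0.0, -0.0, -1.0]]
ft_force: [-1.4, -0.2, -0.7]
finger_gap: 0.46
finger_force: 10.0
```

Call:
play_rows(delta_pos=[[0.015,0,0],[0.035,0,0],[0.055,0,0],[0.075,0,0],[0.095,0,0]], roll=[0,0,0,0,0], jaw=[0.03,0.03,0.03,0.03,0.03])

```text
clock: 23.55
eef_pos: [0.569, 0.099, 0.0472]
tool_rot: [[0.11, 0.994, 0.0], [0.994, -0.11, 0.0], [0.0, 0.0, -1.0]]
ft_force: [0.6, 0.4, -1.1]
finger_gap: 0.461
finger_force: 10.0
```

Run:
```python
from h import *
plan((*cw(0,.085),.046,1.46))
```

```text
at 23.55 [0.569  0.099  0.0472] psi 1.46 gap 0.0401 ff 10.0 F [ 0.6  0.4 -1.1]
   [0.1474, -0.0013, 0.0012] roll 0.0001
```

Call:
play_rows(delta_pos=[[0.03,-0.001,0.0005],[0.06,-0.001,0.001],[0.09,-0.001,0.001],[0.12,-0.001,0.001],[0.145,-0.001,0.001]], roll=[0,0,0,0,0], jaw=[0.03,0.03,0.03,0.03,0.03])

```text
clock: 24.05
eef_pos: [0.5838, 0.2441, 0.0462]
tool_rot: [[0.11, 0.994, 0.001], [0.994, -0.11, 0.0], [0.001, 0.001, -1.0]]
ft_force: [2.5, -1.8, -0.5]
finger_gap: 0.46
finger_force: 10.0
```

Call:
play_rows(delta_pos=[[0.002,0,0],[0.004,0,0],[0.006,0,0],[0.006,0,0]], roll=[0,0,0,0], jaw=[0.03,0.03,0.03,0.03])

```text
clock: 24.45
eef_pos: [0.5843, 0.2467, 0.0458]
tool_rot: [[0.111, 0.994, -0.001], [0.994, -0.111, -0.0], [-0.0, -0.001, -1.0]]
ft_force: [-0.6, 0.0, -0.3]
finger_gap: 0.457
finger_force: 10.0
```

Call:
play_rows(delta_pos=[[0.001,0,0],[0.002,0,0],[0.003,0,0],[0.003,0,0]], roll=[0,0,0,0], jaw=[0.03,0.03,0.03,0.03])

```text
clock: 24.85
eef_pos: [0.5851, 0.2502, 0.0461]
tool_rot: [[0.111, 0.994, 0.0], [0.994, -0.111, 0.0], [0.0, -0.0, -1.0]]
ft_force: [0.5, 0.2, -0.5]
finger_gap: 0.462
finger_force: 10.0
```

Call:
play_rows(delta_pos=[[0.001,0,0],[0.002,0,0],[0.003,0,0],[0.003,0,0]], roll=[0,0,0,0], jaw=[0.03,0.03,0.03,0.03])

```text
clock: 25.25
eef_pos: [0.5853, 0.2532, 0.046]
tool_rot: [[0.111, 0.994, -0.0], [0.994, -0.111, -0.0], [-0.0, -0.0, -1.0]]
ft_force: [-0.1, -1.2, -0.1]
finger_gap: 0.464
finger_force: 10.0
```

Call:
play_rows(delta_pos=[[0.001,0,0],[0.002,0,0],[0.002,0,0]], roll=[0,0,0], jaw=[0.03,0.03,0.03])

```text
clock: 25.55
eef_pos: [0.585, 0.2535, 0.0459]
tool_rot: [[0.111, 0.994, -0.002], [0.994, -0.111, -0.003], [-0.003, -0.002, -1.0]]
ft_force: [-2.8, -8.6, 3.3]
finger_gap: 0.459
finger_force: 10.0
```

Call:
play_rows(delta_pos=[[0.001,0,0],[0.002,0,0],[0.002,0,0]], roll=[0,0,0], jaw=[0.03,0.03,0.03])

```text
clock: 25.85
eef_pos: [0.5849, 0.254, 0.0458]
tool_rot: [[0.111, 0.994, -0.003], [0.994, -0.111, -0.005], [-0.006, -0.002, -1.0]]
ft_force: [-3.1, -12.3, 4.0]
finger_gap: 0.463
finger_force: 10.0
```

Call:
play_rows(delta_pos=[[0,0,0.001],[0,0,0.0015],[0,0,0.0015]], roll=[0,0,0], jaw=[0.03,0.03,0.03])

```text
clock: 26.15
eef_pos: [0.5854, 0.254, 0.0448]
tool_rot: [[0.111, 0.994, -0.002], [0.994, -0.111, -0.005], [-0.005, -0.002, -1.0]]
ft_force: [-3.6, -13.1, 5.8]
finger_gap: 0.463
finger_force: 10.0
```

Call:
play_rows(delta_pos=[[0,0,0],[0,0,0],[0,0,0]], roll=[0,0,0], jaw=[0.06,0.06,0.06])

```text
clock: 26.45
eef_pos: [0.5859, 0.2577, 0.0447]
tool_rot: [[0.111, 0.994, 0.0], [0.994, -0.111, 0.001], [0.001, 0.0, -1.0]]
ft_force: [0.1, -0.3, 0.8]
finger_gap: 0.637
finger_force: 0.0
```

Call:
play_rows(delta_pos=[[0,0,-0.03],[0,0,-0.07],[0,0,-0.11],[0,0,-0.13],[0,0,-0.13]], roll=[0,0,0,0,0], jaw=[0.06,0.06,0.06,0.06,0.06])

```text
clock: 26.95
eef_pos: [0.5884, 0.2586, 0.1796]
tool_rot: [[0.11, 0.994, 0.008], [0.994, -0.11, 0.003], [0.004, 0.008, -1.0]]
ft_force: [-0.2, 0.4, 0.2]
finger_gap: 0.689
finger_force: 0.0
```

Run:
```python
from h import *
plan((.481,-.362,.19,1.96))
```

```text
at 26.95 [0.5884 0.2586 0.1796] psi 1.46 gap 0.06 ff 0.0 F [-0.2  0.4  0.2]
   [-0.2096, -0.0128, -0.0035] roll -0.1665
   [-0.2045, -0.0473, -0.0035] roll -0.1665
   [-0.1939, -0.0806, -0.0035] roll -0.1665
```

Call:
play_rows(delta_pos=[[-0.04,-0.002,-0.003],[-0.085,-0.005,-0.003],[-0.13,-0.008,-0.003],[-0.175,-0.011,-0.003],[-0.21,-0.013,-0.003]], roll=[-0.04,-0.08,-0.12,-0.166,-0.166], jaw=[0.06,0.06,0.06,0.06,0.06])

```text
clock: 27.45
eef_pos: [0.548, 0.0482, 0.1757]
tool_rot: [[-0.056, 0.998, -0.002], [0.998, 0.056, -0.0], [0.0, -0.002, -1.0]]
ft_force: [-0.3, -0.3, -0.1]
finger_gap: 0.692
finger_force: 0.0
```

Call:
play_rows(delta_pos=[[-0.04,-0.009,-0.003],[-0.085,-0.02,-0.003],[-0.13,-0.03,-0.003],[-0.17,-0.04,-0.003],[-0.205,-0.047,-0.003]], roll=[-0.04,-0.08,-0.12,-0.166,-0.166], jaw=[0.06,0.06,0.06,0.06,0.06])

```text
clock: 27.95
eef_pos: [0.5125, -0.1587, 0.1789]
tool_rot: [[-0.22, 0.976, -0.002], [0.976, 0.22, 0.001], [0.001, -0.002, -1.0]]
ft_force: [0.0, -0.7, -0.0]
finger_gap: 0.689
finger_force: 0.0
```

Call:
play_rows(delta_pos=[[-0.04,-0.017,-0.003],[-0.085,-0.035,-0.003],[-0.13,-0.054,-0.003],[-0.17,-0.07,-0.003],[-0.194,-0.081,-0.003]], roll=[-0.04,-0.08,-0.12,-0.166,-0.166], jaw=[0.06,0.06,0.06,0.06,0.06])

```text
clock: 28.45
eef_pos: [0.4761, -0.3667, 0.1816]
tool_rot: [[-0.377, 0.926, -0.001], [0.926, 0.377, 0.001], [0.001, -0.001, -1.0]]
ft_force: [0.0, 0.5, -0.5]
finger_gap: 0.691
finger_force: 0.0
```

Run:
```python
from h import *
q=wfit([(.433,-.247,.40)],name='w4')[0]; t=q[2]+np.pi/2
plan((q[0],q[1],.10,t),(q[0],q[1],.036,t))
```

```text
fit [ 0.4327 -0.2532  0.3514] cost 0.087 area 3589 pix [244.  58.]
at 28.5 [ 0.4752 -0.3697  0.1817] psi 1.955 gap 0.0604 ff 0.0 F [-2.4 -1.3 -0.3]
   [0.1238, 0.0042, 0.0817] roll 0.0325
   [0.0, 0.0, 0.064] roll -0.0
```

View pics/w4.png

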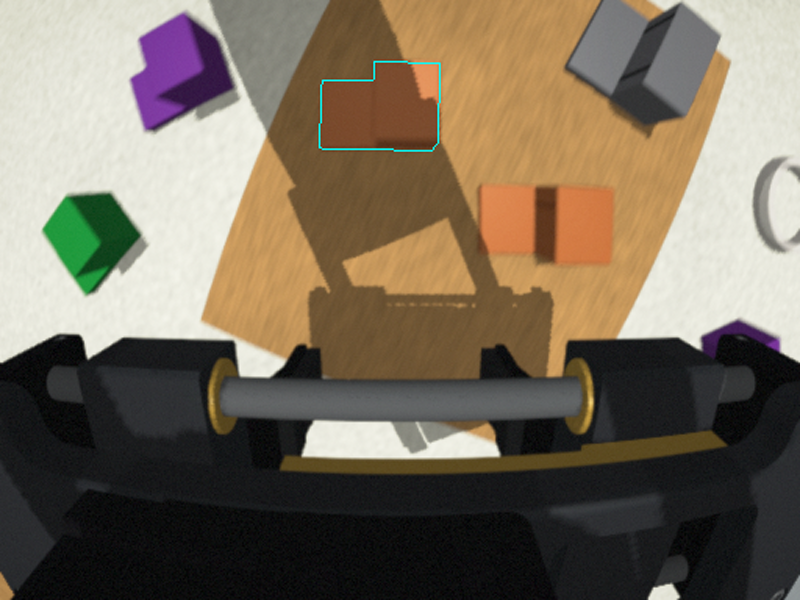

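Call:
play_rows(delta_pos=[[0.04,0.001,0.027],[0.08,0.003,0.055],[0.122,0.004,0.082],[0.122,0.004,0.082],[0.122,0.004,0.082]], roll=[0.032,0.032,0.032,0.032,0.032], jaw=[0.06,0.06,0.06,0.06,0.06])

```text
clock: 29.0
eef_pos: [0.4336, -0.2476, 0.0991]
tool_rot: [[-0.349, 0.937, -0.003], [0.937, 0.349, 0.003], [0.004, -0.002, -1.0]]
ft_force: [0.8, -0.7, -0.4]
finger_gap: 0.69
finger_force: 0.0
```

Call:
play_rows(delta_pos=[[0,0,0.03],[0,0,0.06],[0,0,0.064],[0,0,0.064],[0,0,0.064]], roll=[0,0,0,0,0], jaw=[0.06,0.06,0.06,0.06,0.06])

```text
clock: 29.5
eef_pos: [0.4364, -0.2511, 0.0392]
tool_rot: [[-0.347, 0.938, 0.002], [0.938, 0.347, -0.002], [-0.002, 0.001, -1.0]]
ft_force: [-0.4, -0.6, -0.2]
finger_gap: 0.687
finger_force: 0.0
```

Call:
play_rows(delta_pos=[[0,0,0],[0,0,0],[0,0,0],[0,0,0],[0,0,0]], roll=[0,0,0,0,0], jaw=[0.03,0.03,0.03,0.03,0.03], force=10)

```text
clock: 30.0
eef_pos: [0.4353, -0.2502, 0.0382]
tool_rot: [[-0.348, 0.938, 0.001], [0.938, 0.348, -0.001], [-0.001, 0.0, -1.0]]
ft_force: [-2.1, 0.1, 5.2]
finger_gap: 0.461
finger_force: 10.0
```

Call:
play_rows(delta_pos=[[0,0,-0.01],[0,0,-0.03],[0,0,-0.06],[0,0,-0.09],[0,0,-0.09]], roll=[0,0,0,0,0], jaw=[0.03,0.03,0.03,0.03,0.03])

```text
clock: 30.5
eef_pos: [0.4378, -0.2518, 0.1326]
tool_rot: [[-0.348, 0.938, 0.007], [0.938, 0.348, -0.005], [-0.007, 0.005, -1.0]]
ft_force: [0.1, -0.7, 0.3]
finger_gap: 0.462
finger_force: 10.0
```

Run:
```python
from h import *
plan((*cw(0.002,-.16),.12,1.46))
```

```text
at 30.5 [ 0.4378 -0.2518  0.1326] psi 1.926 gap 0.0402 ff 10.0 F [ 0.1 -0.7  0.3]
   [0.0979, 0.1009, 0.0063] roll 0.2329
   [0.1186, 0.0756, 0.0063] roll 0.2329
```

Call:
play_rows(delta_pos=[[0.02,0.02,0],[0.045,0.046,0.003],[0.07,0.073,0.006],[0.098,0.101,0.006],[0.098,0.101,0.006]], roll=[0.06,0.12,0.18,0.233,0.233], jaw=[0.03,0.03,0.03,0.03,0.03])

```text
clock: 31.0
eef_pos: [0.4963, -0.1188, 0.1207]
tool_rot: [[-0.124, 0.992, -0.001], [0.992, 0.124, 0.002], [0.002, -0.0, -1.0]]
ft_force: [-0.1, -0.2, -0.5]
finger_gap: 0.46
finger_force: 10.0
```

Call:
play_rows(delta_pos=[[0.025,0.016,0.003],[0.06,0.038,0.006],[0.09,0.057,0.006],[0.119,0.076,0.006],[0.119,0.076,0.006]], roll=[0.06,0.12,0.18,0.233,0.233], jaw=[0.03,0.03,0.03,0.03,0.03])

```text
clock: 31.5
eef_pos: [0.5574, 0.0074, 0.115]
tool_rot: [[0.108, 0.994, -0.0], [0.994, -0.108, 0.001], [0.001, -0.0, -1.0]]
ft_force: [-0.6, -0.6, -0.8]
finger_gap: 0.459
finger_force: 10.0
```

Call:
play_rows(delta_pos=[[0,0,0],[0,0,0.03],[0,0,0.055],[0,0,0.06],[0,0,0.06]], roll=[0,0,0,0,0], jaw=[0.03,0.03,0.03,0.03,0.03])

```text
clock: 32.0
eef_pos: [0.5552, 0.0035, 0.0544]
tool_rot: [[0.112, 0.994, -0.003], [0.994, -0.112, 0.0], [-0.0, -0.003, -1.0]]
ft_force: [0.6, -0.2, 0.3]
finger_gap: 0.453
finger_force: 10.0
```

Run:
```python
from h import *
plan((*cw(0,-.16),.046,1.46))
```

```text
at 32.0 [0.5552 0.0035 0.0544] psi 1.459 gap 0.0394 ff 10.0 F [ 0.6 -0.2  0.3]
   [-0.0012, 0.0018, 0.0084] roll -0.0011
```

Call:
play_rows(delta_pos=[[0,0.002,0],[0,0.002,0.005],[0,0.002,0.008],[0,0.002,0.008],[0,0.002,0.008]], roll=[0,0,0,0,0], jaw=[0.03,0.03,0.03,0.03,0.03])

```text
clock: 32.5
eef_pos: [0.5587, 0.0043, 0.0476]
tool_rot: [[0.111, 0.994, 0.0], [0.994, -0.111, -0.0], [-0.0, 0.0, -1.0]]
ft_force: [-0.3, -0.3, -0.6]
finger_gap: 0.462
finger_force: 10.0
```

Call:
play_rows(delta_pos=[[0.015,0,0],[0.035,0,0],[0.055,0,0],[0.075,0,0],[0.095,0,0]], roll=[0,0,0,0,0], jaw=[0.03,0.03,0.03,0.03,0.03])

```text
clock: 33.0
eef_pos: [0.5683, 0.1, 0.0467]
tool_rot: [[0.11, 0.994, -0.002], [0.994, -0.11, -0.001], [-0.001, -0.002, -1.0]]
ft_force: [-0.5, 0.7, -0.2]
finger_gap: 0.462
finger_force: 9.9
```

Run:
```python
from h import *
plan((*cw(0,.03),.046,1.46))
```

```text
at 33.0 [0.5683 0.1    0.0467] psi 1.46 gap 0.0402 ff 9.9 F [-0.5  0.7 -0.2]
   [0.0915, -0.0005, 0.0007] roll 0.0003
```

Call:
play_rows(delta_pos=[[0.02,0,0.0005],[0.045,0,0.0005],[0.07,0,0.0005],[0.091,0,0.0005],[0.091,0,0.0005]], roll=[0,0,0,0,0], jaw=[0.03,0.03,0.03,0.03,0.03])

```text
clock: 33.5
eef_pos: [0.5792, 0.1927, 0.0473]
tool_rot: [[0.108, 0.994, 0.001], [0.994, -0.108, 0.001], [0.001, 0.001, -1.0]]
ft_force: [0.4, -0.3, -0.8]
finger_gap: 0.46
finger_force: 9.9
```

Call:
play_rows(delta_pos=[[0.002,0,0],[0.004,0,0],[0.006,0,0],[0.007,0,0],[0.007,0,0]], roll=[0,0,0,0,0], jaw=[0.03,0.03,0.03,0.03,0.03])

```text
clock: 34.0
eef_pos: [0.5801, 0.1957, 0.0471]
tool_rot: [[0.111, 0.994, -0.0], [0.994, -0.111, -0.0], [-0.0, -0.0, -1.0]]
ft_force: [-0.7, 0.3, -0.6]
finger_gap: 0.458
finger_force: 9.9
```

Call:
play_rows(delta_pos=[[0.001,0,0],[0.002,0,0],[0.003,0,0],[0.004,0,0],[0.004,0,0]], roll=[0,0,0,0,0], jaw=[0.03,0.03,0.03,0.03,0.03])

```text
clock: 34.5
eef_pos: [0.5805, 0.2002, 0.0471]
tool_rot: [[0.111, 0.994, 0.0], [0.994, -0.111, 0.0], [0.0, 0.0, -1.0]]
ft_force: [0.2, 0.0, -0.9]
finger_gap: 0.458
finger_force: 9.9
```

Call:
play_rows(delta_pos=[[0.001,0,0],[0.002,0,0],[0.003,0,0],[0.003,0,0]], roll=[0,0,0,0], jaw=[0.03,0.03,0.03,0.03])

```text
clock: 34.9
eef_pos: [0.5804, 0.2021, 0.0467]
tool_rot: [[0.111, 0.994, -0.001], [0.994, -0.111, -0.002], [-0.002, -0.001, -1.0]]
ft_force: [-1.8, -4.9, -0.7]
finger_gap: 0.456
finger_force: 10.0
```

Contact at the neighbour. Press a little more, lower, release, and go to view the last one.

Call:
play_rows(delta_pos=[[0.001,0,0],[0.002,0,0],[0.002,0,0]], roll=[0,0,0], jaw=[0.03,0.03,0.03])

```text
clock: 35.2
eef_pos: [0.5804, 0.2025, 0.0465]
tool_rot: [[0.111, 0.994, -0.002], [0.994, -0.111, -0.004], [-0.004, -0.002, -1.0]]
ft_force: [-2.3, -9.8, 0.5]
finger_gap: 0.461
finger_force: 10.0
```

Call:
play_rows(delta_pos=[[0,0,0.001],[0,0,0.002],[0,0,0.002]], roll=[0,0,0], jaw=[0.03,0.03,0.03])

```text
clock: 35.5
eef_pos: [0.5807, 0.2025, 0.0451]
tool_rot: [[0.111, 0.994, -0.002], [0.994, -0.111, -0.004], [-0.004, -0.001, -1.0]]
ft_force: [-3.1, -10.4, 2.9]
finger_gap: 0.452
finger_force: 10.0
```

Call:
play_rows(delta_pos=[[0,0,0],[0,0,0],[0,0,0]], roll=[0,0,0], jaw=[0.06,0.06,0.06])

```text
clock: 35.8
eef_pos: [0.5813, 0.2055, 0.0453]
tool_rot: [[0.111, 0.994, 0.001], [0.994, -0.111, 0.001], [0.001, 0.001, -1.0]]
ft_force: [0.6, -0.1, 0.4]
finger_gap: 0.643
finger_force: 0.0
```

Call:
play_rows(delta_pos=[[0,0,-0.03],[0,0,-0.07],[0,0,-0.11],[0,0,-0.13],[0,0,-0.13]], roll=[0,0,0,0,0], jaw=[0.06,0.06,0.06,0.06,0.06])

```text
clock: 36.3
eef_pos: [0.5838, 0.2061, 0.18]
tool_rot: [[0.11, 0.994, 0.008], [0.994, -0.11, 0.002], [0.003, 0.008, -1.0]]
ft_force: [0.6, 0.4, 0.5]
finger_gap: 0.691
finger_force: 0.0
```

Run:
```python
from h import *
plan((.615,-.388,.19,1.97))
```

```text
at 36.3 [0.5838 0.2061 0.18  ] psi 1.46 gap 0.0602 ff 0.0 F [0.6 0.4 0.5]
   [-0.1957, 0.0322, -0.0033] roll -0.1699
   [-0.1983, -0.0014, -0.0033] roll -0.1699
   [-0.1952, -0.0349, -0.0033] roll -0.1699
```

Call:
play_rows(delta_pos=[[-0.04,0.006,-0.003],[-0.085,0.014,-0.003],[-0.13,0.021,-0.003],[-0.17,0.028,-0.003],[-0.196,0.032,-0.003]], roll=[-0.04,-0.08,-0.12,-0.17,-0.17], jaw=[0.06,0.06,0.06,0.06,0.06])

```text
clock: 36.8
eef_pos: [0.5903, 0.0043, 0.1762]
tool_rot: [[-0.059, 0.998, -0.002], [0.998, 0.059, -0.0], [0.0, -0.002, -1.0]]
ft_force: [-0.4, -0.6, 0.5]
finger_gap: 0.686
finger_force: 0.0
```

Call:
play_rows(delta_pos=[[-0.04,0,-0.003],[-0.085,0,-0.003],[-0.13,-0.001,-0.003],[-0.17,-0.001,-0.003],[-0.198,-0.001,-0.003]], roll=[-0.04,-0.08,-0.12,-0.17,-0.17], jaw=[0.06,0.06,0.06,0.06,0.06])

```text
clock: 37.3
eef_pos: [0.6009, -0.1933, 0.1791]
tool_rot: [[-0.227, 0.974, -0.002], [0.974, 0.227, 0.001], [0.001, -0.002, -1.0]]
ft_force: [0.3, -0.1, -0.4]
finger_gap: 0.688
finger_force: 0.0
```

Call:
play_rows(delta_pos=[[-0.04,-0.007,-0.003],[-0.085,-0.015,-0.003],[-0.13,-0.023,-0.003],[-0.17,-0.03,-0.003],[-0.195,-0.035,-0.003]], roll=[-0.04,-0.08,-0.12,-0.17,-0.17], jaw=[0.06,0.06,0.06,0.06,0.06])

```text
clock: 37.8
eef_pos: [0.611, -0.3914, 0.1815]
tool_rot: [[-0.388, 0.922, -0.002], [0.922, 0.388, 0.001], [0.002, -0.001, -1.0]]
ft_force: [-0.1, 1.1, -0.2]
finger_gap: 0.69
finger_force: 0.0
```

Run:
```python
from h import *
q=wfit([(.567,-.273,.41)],name='w5')[0]; t=q[2]+np.pi/2
plan((q[0],q[1],.10,t),(q[0],q[1],.036,t))
```

```text
fit [ 0.566  -0.2785  0.3842] cost 0.1 area 3553 pix [244.  59.]
at 37.85 [ 0.6103 -0.3947  0.1813] psi 1.966 gap 0.06 ff 0.0 F [-3.4 -1.2  0. ]
   [0.1243, 0.0039, 0.0813] roll 0.0112
   [0.0, 0.0, 0.064] roll -0.0
```

Call:
play_rows(delta_pos=[[0.04,0.001,0.027],[0.08,0.003,0.055],[0.124,0.004,0.081],[0.124,0.004,0.081],[0.124,0.004,0.081]], roll=[0.011,0.011,0.011,0.011,0.011], jaw=[0.06,0.06,0.06,0.06,0.06])

```text
clock: 38.35
eef_pos: [0.5657, -0.2705, 0.1001]
tool_rot: [[-0.38, 0.925, -0.004], [0.925, 0.38, 0.003], [0.004, -0.003, -1.0]]
ft_force: [0.4, -1.2, 1.3]
finger_gap: 0.688
finger_force: 0.0
```

Call:
play_rows(delta_pos=[[0,0,0.03],[0,0,0.06],[0,0,0.064],[0,0,0.064],[0,0,0.064]], roll=[0,0,0,0,0], jaw=[0.06,0.06,0.06,0.06,0.06])

```text
clock: 38.85
eef_pos: [0.569, -0.2744, 0.041]
tool_rot: [[-0.378, 0.926, 0.003], [0.926, 0.378, -0.002], [-0.003, 0.002, -1.0]]
ft_force: [0.0, 0.3, 0.3]
finger_gap: 0.69
finger_force: 0.0
```

Call:
play_rows(delta_pos=[[0,0,0],[0,0,0],[0,0,0],[0,0,0],[0,0,0]], roll=[0,0,0,0,0], jaw=[0.03,0.03,0.03,0.03,0.03], force=10)

```text
clock: 39.35
eef_pos: [0.5678, -0.2734, 0.0398]
tool_rot: [[-0.378, 0.926, 0.001], [0.926, 0.378, -0.001], [-0.001, 0.0, -1.0]]
ft_force: [-1.6, 0.6, 3.9]
finger_gap: 0.457
finger_force: 10.0
```

Call:
play_rows(delta_pos=[[0,0,-0.01],[0,0,-0.03],[0,0,-0.06],[0,0,-0.09],[0,0,-0.09]], roll=[0,0,0,0,0], jaw=[0.03,0.03,0.03,0.03,0.03])

```text
clock: 39.85
eef_pos: [0.5706, -0.2748, 0.1349]
tool_rot: [[-0.378, 0.926, 0.008], [0.926, 0.378, -0.005], [-0.007, 0.006, -1.0]]
ft_force: [2.0, -0.4, 0.5]
finger_gap: 0.459
finger_force: 10.0
```

Run:
```python
from h import *
plan((*cw(0.002,-.16),.13,1.46))
```

```text
at 39.85 [ 0.5706 -0.2748  0.1349] psi 1.959 gap 0.0399 ff 10.0 F [ 2.  -0.4  0.5]
   [0.1303, 0.0469, 0.0024] roll 0.2494
   [0.1378, 0.0133, 0.0024] roll 0.2494
```

Call:
play_rows(delta_pos=[[0.025,0.01,0],[0.06,0.022,0.002],[0.095,0.034,0.002],[0.13,0.047,0.002],[0.13,0.047,0.002]], roll=[0.06,0.12,0.19,0.249,0.249], jaw=[0.03,0.03,0.03,0.03,0.03])

```text
clock: 40.35
eef_pos: [0.5607, -0.1303, 0.1257]
tool_rot: [[-0.141, 0.99, -0.002], [0.99, 0.141, 0.003], [0.003, -0.002, -1.0]]
ft_force: [0.1, -0.3, -1.5]
finger_gap: 0.458
finger_force: 10.0
```

Call:
play_rows(delta_pos=[[0.03,0.003,0.002],[0.07,0.007,0.002],[0.105,0.01,0.002],[0.138,0.013,0.002],[0.138,0.013,0.002]], roll=[0.06,0.12,0.19,0.249,0.249], jaw=[0.03,0.03,0.03,0.03,0.03])

```text
clock: 40.85
eef_pos: [0.5547, 0.0068, 0.1242]
tool_rot: [[0.107, 0.994, -0.001], [0.994, -0.107, 0.002], [0.001, -0.002, -1.0]]
ft_force: [-0.1, -0.6, -0.5]
finger_gap: 0.461
finger_force: 10.0
```

Call:
play_rows(delta_pos=[[0,0,0],[0,0,0.03],[0,0,0.06],[0,0,0.07],[0,0,0.07]], roll=[0,0,0,0,0], jaw=[0.03,0.03,0.03,0.03,0.03])

```text
clock: 41.35
eef_pos: [0.5539, 0.0026, 0.053]
tool_rot: [[0.111, 0.994, -0.004], [0.994, -0.111, 0.0], [-0.0, -0.004, -1.0]]
ft_force: [-0.6, 0.1, -0.2]
finger_gap: 0.457
finger_force: 10.0
```

Run:
```python
from h import *
plan((*cw(0,-.16),.0475,1.46))
```

```text
at 41.35 [0.5539 0.0026 0.053 ] psi 1.46 gap 0.0398 ff 10.0 F [-0.6  0.1 -0.2]
   [-0.0, 0.003, 0.0055] roll -0.0001
```

Call:
play_rows(delta_pos=[[0,0.003,0],[0,0.003,0.004],[0,0.003,0.0055],[0,0.003,0.0055],[0,0.003,0.0055]], roll=[0,0,0,0,0], jaw=[0.03,0.03,0.03,0.03,0.03])

```text
clock: 41.85
eef_pos: [0.5588, 0.0032, 0.0499]
tool_rot: [[0.11, 0.994, 0.001], [0.994, -0.11, -0.0], [-0.0, 0.001, -1.0]]
ft_force: [0.6, 0.8, -0.7]
finger_gap: 0.457
finger_force: 10.0
```

Call:
play_rows(delta_pos=[[0.015,0,0],[0.035,0,0],[0.055,0,0],[0.075,0,0],[0.095,0,0]], roll=[0,0,0,0,0], jaw=[0.03,0.03,0.03,0.03,0.03])

```text
clock: 42.35
eef_pos: [0.5673, 0.096, 0.0487]
tool_rot: [[0.108, 0.994, -0.004], [0.994, -0.108, -0.006], [-0.006, -0.003, -1.0]]
ft_force: [-3.9, -13.9, -1.5]
finger_gap: 0.455
finger_force: 10.1
```

Run:
```python
from h import *
plan((*cw(0,-.022),.0475,1.46))
```

```text
at 42.35 [0.5673 0.096  0.0487] psi 1.462 gap 0.0396 ff 10.1 F [ -3.9 -13.9  -1.5]
   [0.0436, 0.0002, 0.0012] roll 0.0023
```

Run:
```python
from h import *
a=vision.snapshot('scene')[130:250,240:400,::-1]; b=vision.snapshot('top')[140:240,100:260,::-1]
f=lambda i,w,h:cv2.resize(i,(w,h),interpolation=cv2.INTER_CUBIC)
w=vision.snapshot('wrist')[0:230,150:420,::-1]
cv2.imwrite('pics/x1.png',np.hstack([f(a,400,300),f(w,400,340)[:300]]))
plan()
```

```text
at 42.5 [0.569  0.0993 0.0496] psi 1.463 gap 0.0324 ff 0.0 F [ 0.3 -0.4  0.1]
```

View pics/x1.png

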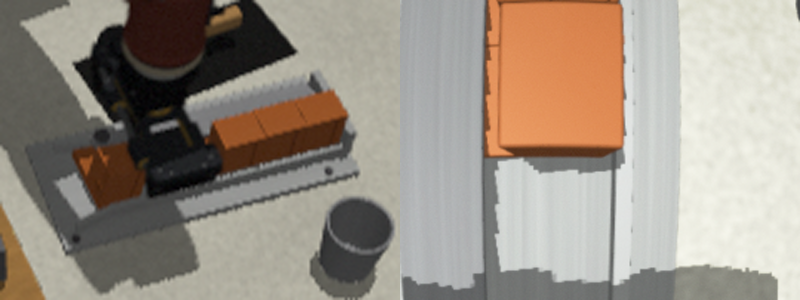

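Call:
play_rows(delta_pos=[[0,0,-0.02],[0,0,-0.06],[0,0,-0.1],[0,0,-0.14],[0,0,-0.14]], roll=[0,0,0,0,0], jaw=[0.036,0.036,0.036,0.06,0.06])

```text
clock: 43.0
eef_pos: [0.5734, 0.0981, 0.1975]
tool_rot: [[0.11, 0.994, 0.013], [0.994, -0.11, 0.001], [0.003, 0.013, -1.0]]
ft_force: [0.7, 0.2, 0.6]
finger_gap: 0.522
finger_force: 0.0
```

Call:
play_rows(delta_pos=[[-0.045,0,0],[-0.09,0,0],[-0.135,0,0],[-0.18,0,0],[-0.22,0,0]], roll=[0,0,0,0,0], jaw=[0.06,0.06,0.06,0.06,0.06])

```text
clock: 43.5
eef_pos: [0.5445, -0.1229, 0.1895]
tool_rot: [[0.11, 0.994, 0.001], [0.994, -0.11, 0.0], [0.0, 0.001, -1.0]]
ft_force: [0.6, 0.5, -0.6]
finger_gap: 0.692
finger_force: 0.0
```

Call:
play_rows(delta_pos=[[-0.02,0,0],[-0.02,0,0],[-0.02,0,0]], roll=[0,0,0], jaw=[0.06,0.06,0.06])

```text
clock: 43.8
eef_pos: [0.5426, -0.1409, 0.1893]
tool_rot: [[0.111, 0.994, 0.0], [0.994, -0.111, 0.001], [0.001, 0.0, -1.0]]
ft_force: [0.1, -1.4, -0.6]
finger_gap: 0.687
finger_force: 0.0
```

Run:
```python
from h import *
R,p,a,o=state(); im=vision.snapshot('wrist'); np.savez('w6.npz',R=R,p=p,im=im)
s=vision.snapshot('scene')[160:250,240:360,::-1]
f=lambda i,w,h:cv2.resize(i,(w,h),interpolation=cv2.INTER_CUBIC)
cv2.imwrite('pics/x2.png',np.hstack([f(s,400,300),f(im[0:210,116:396,::-1],400,300)]))
plan()
```

```text
at 43.9 [ 0.5427 -0.1398  0.1894] psi 1.462 gap 0.0597 ff 0.0 F [ 1.1  0.6 -0. ]
```

View pics/x2.png

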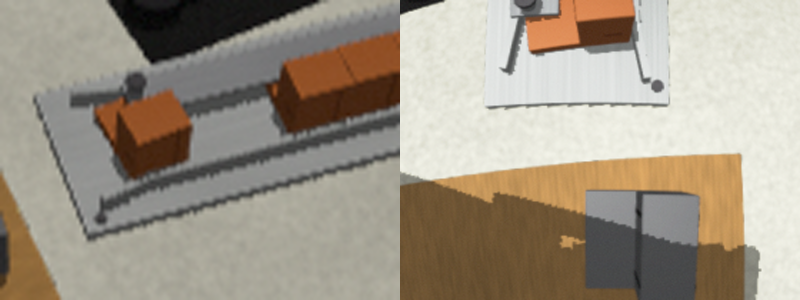

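Run:
```python
from h import *
d=np.load('w6.npz'); T=(d['R'],d['p']); m=brown(d['im']); f=lambda P:wproj(P,T)
print(cv2.connectedComponentsWithStats(m)[2:])
q0=[*cw(0,-.13),C[2]]; print(q0,f([*q0[:2],.04]))
mm=comp(m,f([*cw(-.02,-.13),.04])[0],40)
q,e=fit([mm],q0,mould(),.010,[f]); print(q,e,'carrier',Rz(C[2])[:2,:2].T@(q[:2]-C[:2]),q[2]-C[2])
plan((*q[:2],.10,q[2]+np.pi/2),(*q[:2],.044,q[2]+np.pi/2))
```

```text
(array([[     0,      0,    512,    384, 194397],
       [   204,      0,     76,     37,   2107],
       [   435,     21,     31,     27,     35],
       [   431,     27,      2,      4,      4],
       [   432,     33,      6,      6,      6],
       [   438,     40,      7,      8,      8],
       [   466,     49,      4,      4,      4],
       [   446,     50,      4,      4,      4],
       [   451,     55,      5,      6,      6],
       [   470,     54,      7,      9,      9],
       [   457,     63,     21,     10,     28]], dtype=int32), array([[255.53533748, 193.46780557],
       [242.3934504 ,  17.03512103],
       [450.11428571,  31.85714286],
       [431.25      ,  28.5       ],
       [434.5       ,  35.5       ],
       [441.125     ,  43.5       ],
       [467.5       ,  50.5       ],
       [447.5       ,  51.5       ],
       [452.83333333,  57.5       ],
       [473.22222222,  58.        ],
       [466.67857143,  68.32142857]]))
[np.float64(0.5601996137555576), np.float64(0.03200004304950069), np.float64(-0.111)] [[254.59920209  23.3794522 ]]
[5.65082042e-01 5.85641698e-02 3.60562135e-04] 0.14985444880394883 carrier [ 0.00190981 -0.10305852] 0.11136056213523259
at 43.9 [ 0.5427 -0.1398  0.1894] psi 1.462 gap 0.0597 ff 0.0 F [ 1.1  0.6 -0. ]
   [0.1997, 0.0006, 0.0894] roll -0.1096
   [0.0, 0.0, 0.056] roll -0.0
```

Call:
play_rows(delta_pos=[[0.03,0,0],[0.06,0,0],[0.07,0,0],[0.07,0,0],[0.07,0,0]], roll=[0,0,0,0,0], jaw=[0.06,0.06,0.06,0.06,0.06])

```text
clock: 44.4
eef_pos: [0.5504, -0.0711, 0.1896]
tool_rot: [[0.108, 0.994, 0.0], [0.994, -0.108, -0.001], [-0.001, 0.0, -1.0]]
ft_force: [0.6, -0.4, 0.8]
finger_gap: 0.692
finger_force: 0.0
```

Run:
```python
from h import *
R,p,a,o=state(); im=vision.snapshot('wrist'); T=(R,p); m=brown(im); f=lambda P:wproj(P,T)
l=(f([*cw(-.02,-.11),.04])[0]); mm=comp(m,l,25); print(l,mm.sum())
tall=mould()[0]
for k in (.004,-.002,-.008):
    q,e=fit([mm],[*cw(.001,-.11),C[2]+.05],[tall,box(-.06,-.02,-.025,k,0,.012)],.010,[f]); print(k,q,round(e,3),'carrier',Rz(C[2])[:2,:2].T@(q[:2]-C[:2]),q[2]-C[2])
s=sil(q,[tall,box(-.06,-.02,-.025,k,0,.012)],.010,f); ov=im.copy()
kk,_=cv2.findContours(cv2.resize(s,(512,384)),cv2.RETR_EXTERNAL,cv2.CHAIN_APPROX_NONE); cv2.drawContours(ov,kk,-1,(0,255,255),1)
cv2.imwrite('pics/x3.png',cv2.resize(ov[0:200,130:390,::-1],(780,600),interpolation=cv2.INTER_CUBIC))
```

```text
[235.53177954  67.96744739] 3167
0.004 [0.56458373 0.05693598 0.00350399] 0.132 carrier [ 0.00159493 -0.10473189] 0.1145039935514592
-0.002 [ 0.56454285  0.05663555 -0.03178965] 0.14 carrier [ 0.00158758 -0.105035  ] 0.0792103487404754
-0.008 [ 0.56446072  0.05659144 -0.06040425] 0.188 carrier [ 0.00151084 -0.10508793] 0.05059574814678945
```

View pics/x3.png

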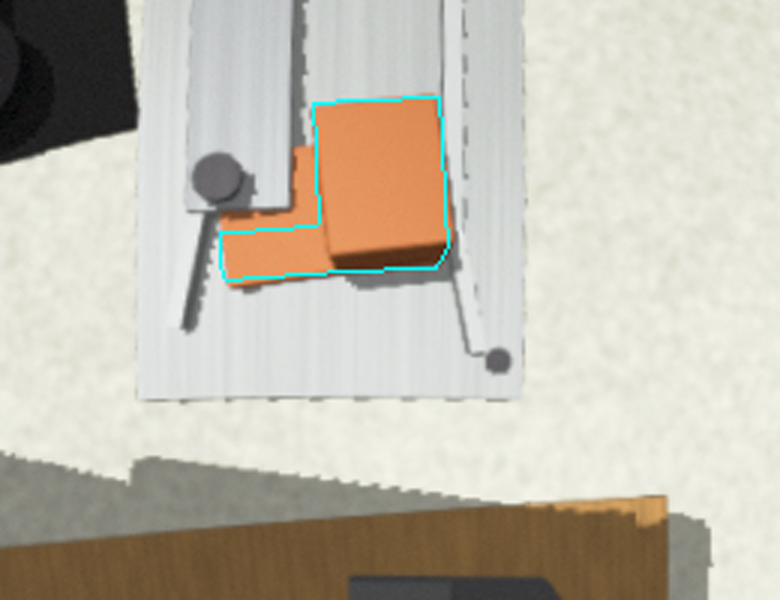

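Run:
```python
from h import *
t=(*cw(.0015,-.104),)
plan((*t,.11,1.57),(*t,.0455,1.57))
```

```text
at 44.45 [ 0.5504 -0.0716  0.1896] psi 1.461 gap 0.0603 ff 0.0 F [-0.6 -0.1  1. ]
   [0.1301, -0.0, 0.0796] roll -0.1086
   [0.0, 0.0, 0.0645] roll -0.0
```

Call:
play_rows(delta_pos=[[0.04,0,0.02],[0.085,0,0.05],[0.13,0,0.08],[0.13,0,0.08],[0.13,0,0.08]], roll=[-0.05,-0.109,-0.109,-0.109,-0.109], jaw=[0.052,0.052,0.052,0.052,0.052])

```text
clock: 44.95
eef_pos: [0.5636, 0.0581, 0.1081]
tool_rot: [[-0.001, 1.0, -0.003], [1.0, 0.001, -0.0], [-0.0, -0.003, -1.0]]
ft_force: [-0.5, -0.2, -0.1]
finger_gap: 0.599
finger_force: 0.0
```

Run:
```python
from h import *
t=(*cw(.0015,-.104),)
plan((*t,.075,1.57),(*t,.0455,1.57))
```

```text
at 44.95 [0.5636 0.0581 0.1081] psi 1.571 gap 0.0521 ff 0.0 F [-0.5 -0.2 -0.1]
   [-0.0005, 0.0009, 0.0331] roll 0.0014
   [0.0, 0.0, 0.0295] roll -0.0
```

Call:
play_rows(delta_pos=[[0,0.001,0.015],[0,0.001,0.033],[0,0.001,0.045],[0,0.001,0.0545],[0,0.001,0.06]], roll=[0,0,0,0,0], jaw=[0.052,0.052,0.052,0.052,0.052])

```text
clock: 45.45
eef_pos: [0.5654, 0.057, 0.0487]
tool_rot: [[0.002, 1.0, -0.001], [1.0, -0.002, -0.0], [-0.0, -0.001, -1.0]]
ft_force: [-0.4, -0.7, 0.4]
finger_gap: 0.599
finger_force: 0.0
```

Call:
play_rows(delta_pos=[[0,0,0.002],[0,0,0.002],[0,0,0.002],[0,0,0.002],[0,0,0.002]], roll=[0,0,0,0,0], jaw=[0.03,0.03,0.03,0.03,0.03], force=10)

```text
clock: 45.95
eef_pos: [0.5658, 0.0579, 0.0479]
tool_rot: [[0.001, 1.0, 0.001], [1.0, -0.001, -0.0], [-0.0, 0.001, -1.0]]
ft_force: [-0.4, 0.7, 0.5]
finger_gap: 0.458
finger_force: 10.0
```

Run:
```python
from h import *
plan((*cw(0,-.104),.0465,1.46))
```

```text
at 45.95 [0.5658 0.0579 0.0479] psi 1.57 gap 0.0398 ff 10.0 F [-0.4  0.7  0.5]
   [-0.0001, -0.0027, 0.0014] roll 0.11
```

Call:
play_rows(delta_pos=[[0,0,-0.001],[0,-0.001,-0.001],[0,-0.0025,-0.001],[0,-0.0025,-0.001],[0,-0.0025,-0.001]], roll=[0,0.04,0.08,0.11,0.11], jaw=[0.03,0.03,0.03,0.03,0.03])

```text
clock: 46.45
eef_pos: [0.5632, 0.0579, 0.0488]
tool_rot: [[0.111, 0.994, 0.0], [0.994, -0.111, 0.0], [0.0, 0.0, -1.0]]
ft_force: [0.6, 0.2, -0.7]
finger_gap: 0.459
finger_force: 10.0
```

Call:
play_rows(delta_pos=[[0.004,0,0],[0.008,0,0],[0.012,0,0],[0.016,0,0],[0.02,0,0]], roll=[0,0,0,0,0], jaw=[0.03,0.03,0.03,0.03,0.03])

```text
clock: 46.95
eef_pos: [0.5653, 0.0782, 0.0485]
tool_rot: [[0.11, 0.994, -0.0], [0.994, -0.11, 0.0], [0.0, -0.0, -1.0]]
ft_force: [0.6, -0.5, -1.0]
finger_gap: 0.458
finger_force: 10.0
```

Run:
```python
from h import *
plan((*cw(0,-.02),.0485,1.46))
```

```text
at 46.95 [0.5653 0.0782 0.0485] psi 1.46 gap 0.0399 ff 10.0 F [ 0.6 -0.5 -1. ]
   [0.0635, 0.0, 0.0] roll 0.0002
```

Free sliding. Continue to contact.

Call:
play_rows(delta_pos=[[0.012,0,0],[0.024,0,0],[0.036,0,0],[0.048,0,0],[0.06,0,0]], roll=[0,0,0,0,0], jaw=[0.03,0.03,0.03,0.03,0.03])

```text
clock: 47.45
eef_pos: [0.572, 0.1387, 0.0485]
tool_rot: [[0.11, 0.994, 0.0], [0.994, -0.11, 0.0], [0.0, 0.0, -1.0]]
ft_force: [-0.3, 0.2, -0.9]
finger_gap: 0.459
finger_force: 10.0
```

Call:
play_rows(delta_pos=[[0.002,0,0],[0.004,0,0],[0.006,0,0],[0.007,0,0],[0.007,0,0]], roll=[0,0,0,0,0], jaw=[0.03,0.03,0.03,0.03,0.03])

```text
clock: 47.95
eef_pos: [0.5727, 0.1441, 0.0485]
tool_rot: [[0.111, 0.994, -0.0], [0.994, -0.111, -0.0], [-0.0, -0.0, -1.0]]
ft_force: [-0.5, -0.1, -1.2]
finger_gap: 0.46
finger_force: 10.0
```

Call:
play_rows(delta_pos=[[0.001,0,0],[0.002,0,0],[0.003,0,0],[0.004,0,0],[0.004,0,0]], roll=[0,0,0,0,0], jaw=[0.03,0.03,0.03,0.03,0.03])

```text
clock: 48.45
eef_pos: [0.5732, 0.1484, 0.0486]
tool_rot: [[0.111, 0.994, 0.0], [0.994, -0.111, 0.0], [0.0, 0.0, -1.0]]
ft_force: [0.6, 0.3, -0.7]
finger_gap: 0.456
finger_force: 10.0
```

Call:
play_rows(delta_pos=[[0.001,0,0],[0.002,0,0],[0.002,0,0]], roll=[0,0,0], jaw=[0.03,0.03,0.03])

```text
clock: 48.75
eef_pos: [0.5734, 0.1504, 0.0485]
tool_rot: [[0.111, 0.994, 0.0], [0.994, -0.111, 0.0], [0.0, 0.0, -1.0]]
ft_force: [0.2, -0.1, -1.4]
finger_gap: 0.458
finger_force: 10.0
```

Call:
play_rows(delta_pos=[[0.001,0,0],[0.002,0,0],[0.003,0,0],[0.003,0,0]], roll=[0,0,0,0], jaw=[0.03,0.03,0.03,0.03])

```text
clock: 49.15
eef_pos: [0.5738, 0.1534, 0.0486]
tool_rot: [[0.111, 0.994, 0.0], [0.994, -0.111, -0.0], [-0.0, 0.0, -1.0]]
ft_force: [0.3, -0.2, -1.0]
finger_gap: 0.461
finger_force: 10.0
```

Call:
play_rows(delta_pos=[[0.001,0,0],[0.002,0,0],[0.002,0,0]], roll=[0,0,0], jaw=[0.03,0.03,0.03])

```text
clock: 49.45
eef_pos: [0.5737, 0.1535, 0.0485]
tool_rot: [[0.111, 0.994, -0.001], [0.994, -0.111, -0.003], [-0.003, -0.001, -1.0]]
ft_force: [-2.4, -7.8, 0.7]
finger_gap: 0.461
finger_force: 10.0
```

Call:
play_rows(delta_pos=[[0.001,0,0],[0.002,0,0],[0.002,0,0]], roll=[0,0,0], jaw=[0.03,0.03,0.03])

```text
clock: 49.75
eef_pos: [0.5738, 0.154, 0.0485]
tool_rot: [[0.111, 0.994, -0.002], [0.994, -0.111, -0.005], [-0.005, -0.001, -1.0]]
ft_force: [-1.4, -12.6, 2.6]
finger_gap: 0.46
finger_force: 10.0
```

Call:
play_rows(delta_pos=[[0,0,0.001],[0,0,0.0015],[0,0,0.0015]], roll=[0,0,0], jaw=[0.03,0.03,0.03])

```text
clock: 50.05
eef_pos: [0.574, 0.1541, 0.0477]
tool_rot: [[0.111, 0.994, -0.001], [0.994, -0.111, -0.005], [-0.005, -0.001, -1.0]]
ft_force: [-3.9, -12.3, 6.7]
finger_gap: 0.459
finger_force: 10.0
```

Call:
play_rows(delta_pos=[[0,0,0],[0,0,0],[0,0,0]], roll=[0,0,0], jaw=[0.06,0.06,0.06])

```text
clock: 50.35
eef_pos: [0.5743, 0.1576, 0.0471]
tool_rot: [[0.111, 0.994, 0.0], [0.994, -0.111, 0.0], [0.001, 0.0, -1.0]]
ft_force: [-0.3, 0.2, -0.0]
finger_gap: 0.64
finger_force: 0.0
```

Call:
play_rows(delta_pos=[[0,0,-0.03],[0,0,-0.07],[0,0,-0.11],[0,0,-0.15],[0,0,-0.16]], roll=[0,0,0,0,0], jaw=[0.06,0.06,0.06,0.06,0.06])

```text
clock: 50.85
eef_pos: [0.5771, 0.1582, 0.2132]
tool_rot: [[0.11, 0.994, 0.009], [0.994, -0.11, 0.002], [0.003, 0.009, -1.0]]
ft_force: [0.9, -0.6, -0.5]
finger_gap: 0.688
finger_force: 0.0
```

Call:
play_rows(delta_pos=[[-0.03,0,0],[-0.07,0,0],[-0.1,0,0],[-0.1,0,0],[-0.1,0,0]], roll=[0,0,0,0,0], jaw=[0.06,0.06,0.06,0.06,0.06])

```text
clock: 51.35
eef_pos: [0.5629, 0.0578, 0.2064]
tool_rot: [[0.112, 0.994, -0.001], [0.994, -0.112, 0.001], [0.001, -0.001, -1.0]]
ft_force: [0.4, 0.0, 0.6]
finger_gap: 0.685
finger_force: 0.0
```

Run:
```python
from h import *
R,p,a,o=state(); im=vision.snapshot('wrist'); top=vision.snapshot('top')
f=lambda i,w,h:cv2.resize(i,(w,h),interpolation=cv2.INTER_CUBIC)
cv2.imwrite('pics/x4.png',np.hstack([f(im[0:200,156:356,::-1],400,400),f(vision.snapshot('scene')[120:260,240:400,::-1],400,400)]))
print(brown(top)[130:260,100:400].sum())
for l in [(-.02,-.035,.072),(-.02,.015,.072),(-.02,.065,.072),(.02,.065,.072),(.02,-.035,.072)]: print(l,(wproj([*cw(*l[:2]),l[2]],(R,p))-[156,0])*2)
mg=Rz(-np.pi/2)
t=[.4035,.199]; plan((*t,.13,0.0),(*t,.13,3.14159))
```

```text
8903
(-0.02, -0.035, 0.072) [[160.35159394 238.70439685]]
(-0.02, 0.015, 0.072) [[160.14439911 139.90109655]]
(-0.02, 0.065, 0.072) [[160.64232635  46.46312024]]
(0.02, 0.065, 0.072) [[240.59965151  46.4362094 ]]
(0.02, -0.035, 0.072) [[241.09841158 238.67628425]]
at 51.5 [0.5631 0.059  0.2067] psi 1.461 gap 0.0599 ff 0.0 F [-0.5 -0.3 -0.2]
   [0.0406, -0.058, 0.0256] roll 0.487
   [0.0087, -0.0702, 0.0256] roll 0.487
   [-0.0252, -0.0661, 0.0256] roll 0.487
   [0.0, 0.0, -0.0] roll -0.6283
   [0.0, 0.0, -0.0] roll -0.6283
   [0.0, 0.0, -0.0] roll -0.6283
   [0.0, 0.0, -0.0] roll -0.6283
   [0.0, 0.0, -0.0] roll -0.6283
```

View pics/x4.png

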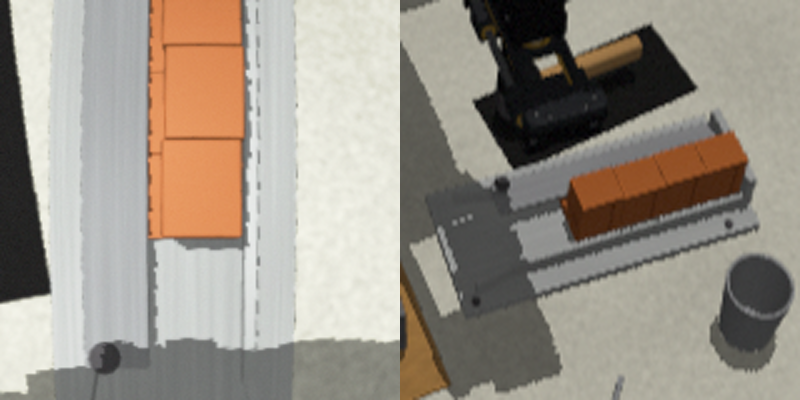

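Run:
```python
from h import *
t=[.4035,.199]; plan((*t,.13,1.571))
```

```text
at 51.5 [0.5631 0.059  0.2067] psi 1.461 gap 0.0599 ff 0.0 F [-0.5 -0.3 -0.2]
   [0.0608, -0.087, 0.0383] roll -0.055
   [0.0655, -0.0835, 0.0383] roll -0.055
```

Call:
play_rows(delta_pos=[[0.02,-0.029,0.01],[0.04,-0.058,0.025],[0.061,-0.087,0.038],[0.061,-0.087,0.038]], roll=[-0.055,-0.055,-0.055,-0.055], jaw=[0.044,0.044,0.044,0.044])

```text
clock: 51.9
eef_pos: [0.4788, 0.1313, 0.1663]
tool_rot: [[0.052, 0.999, -0.006], [0.999, -0.052, 0.001], [0.0, -0.006, -1.0]]
ft_force: [0.2, 0.7, -1.2]
finger_gap: 0.518
finger_force: 0.0
```

Call:
play_rows(delta_pos=[[0.02,-0.028,0.01],[0.043,-0.056,0.025],[0.065,-0.083,0.038],[0.065,-0.083,0.038],[0.065,-0.083,0.038]], roll=[-0.055,-0.055,-0.055,-0.055,-0.055], jaw=[0.044,0.044,0.044,0.044,0.044])

```text
clock: 52.4
eef_pos: [0.4044, 0.1984, 0.1313]
tool_rot: [[-0.002, 1.0, 0.001], [1.0, 0.002, -0.0], [-0.0, 0.001, -1.0]]
ft_force: [0.5, -0.7, 0.6]
finger_gap: 0.508
finger_force: 0.0
```

Run:
```python
from h import *
R,p,a,o=state(); im=vision.snapshot('top')
h=cv2.cvtColor(im,cv2.COLOR_RGB2HSV).astype(int)
# wooden handle in wrist view
w=vision.snapshot('wrist'); hw=cv2.cvtColor(w,cv2.COLOR_RGB2HSV).astype(int); m=((hw[...,0]>8)&(hw[...,0]<22)&(hw[...,1]>90)&(hw[...,2]>70)).astype(np.uint8)
n,l,st,c=cv2.connectedComponentsWithStats(m)
for i in range(1,n):
    if st[i,4]>150: print(st[i],c[i])
print(wproj([[.4035,.199,.052],[.4035,.25,.052],[.4035,.305,.052],[.3935,.25,.052],[.4135,.25,.052]],(R,p)))
cv2.imwrite('pics/m.png',w[:,:,::-1])
plan((.4035,.199,.0225,1.571))
```

```text
[  396    63    87   174 10296] [441.34333722 146.22571873]
[ 245   72   26  166 4022] [257.2041273  152.80556937]
[159 230  16  49 387] [165.31007752 254.14470284]
[338 230  16  49 400] [347.0725 253.6675]
[ 151  278  293   25 2158] [306.30120482 293.56163114]
[[254.9637945  200.79567174]
 [255.08369223 140.13738463]
 [255.25352323  73.07011725]
 [242.77132091 140.14246832]
 [267.39798775 140.19495369]]
at 52.5 [0.4056 0.1977 0.132 ] psi 1.57 gap 0.044 ff 0.0 F [1.1 0.8 0.5]
   [0.0012, -0.0021, 0.1095] roll -0.0008
```

Call:
play_rows(delta_pos=[[0.001,0,0.03],[0.001,0,0.06],[0.001,0,0.09],[0.001,0,0.108],[0.001,0,0.108]], roll=[0,0,0,0,0], jaw=[0.044,0.044,0.044,0.044,0.044])

```text
clock: 53.0
eef_pos: [0.4032, 0.1974, 0.021]
tool_rot: [[0.002, 1.0, -0.004], [1.0, -0.002, -0.001], [-0.001, -0.004, -1.0]]
ft_force: [0.0, 0.6, 0.1]
finger_gap: 0.505
finger_force: 0.0
```

Call:
play_rows(delta_pos=[[0,0,0.001],[0,0,0.001],[0,0,0.001],[0,0,0.001],[0,0,0.001]], roll=[0,0,0,0,0], jaw=[0.01,0.01,0.01,0.01,0.01], force=55)

```text
clock: 53.5
eef_pos: [0.4052, 0.199, 0.0231]
tool_rot: [[0.001, 1.0, 0.002], [1.0, -0.001, 0.001], [0.001, 0.002, -1.0]]
ft_force: [-0.3, 0.5, 2.5]
finger_gap: 0.227
finger_force: 55.0
```

Call:
play_rows(delta_pos=[[0,0,-0.01],[0,0,-0.03],[0,0,-0.05],[0,0,-0.07],[0,0,-0.08]], roll=[0,0,0,0,0], jaw=[0.01,0.01,0.01,0.01,0.01])

```text
clock: 54.0
eef_pos: [0.4046, 0.1989, 0.1038]
tool_rot: [[0.001, 1.0, 0.002], [1.0, -0.001, 0.001], [0.001, 0.002, -1.0]]
ft_force: [-0.1, -0.3, -4.6]
finger_gap: 0.221
finger_force: 55.0
```

Run:
```python
from h import *
plan((.508,.126,.10,1.571))
```

```text
at 54.0 [0.4046 0.1989 0.1038] psi 1.57 gap 0.0193 ff 55.0 F [-0.1 -0.3 -4.6]
   [-0.0728, 0.1035, 0.0038] roll -0.0011
```

Call:
play_rows(delta_pos=[[-0.02,0.03,0],[-0.045,0.065,0.002],[-0.073,0.1035,0.004],[-0.073,0.1035,0.004],[-0.073,0.1035,0.004]], roll=[0,0,0,0,0], jaw=[0.01,0.01,0.01,0.01,0.01])

```text
clock: 54.5
eef_pos: [0.5072, 0.1248, 0.0971]
tool_rot: [[0.003, 1.0, -0.002], [1.0, -0.003, 0.0], [0.0, -0.002, -1.0]]
ft_force: [-0.9, 0.7, -3.5]
finger_gap: 0.225
finger_force: 55.0
```

Run:
```python
from h import *
plan((.508,.126,.074,1.571))
cv2.imwrite('pics/s9.png',cv2.resize(vision.snapshot('scene')[120:260,240:400,::-1],(685,600),interpolation=cv2.INTER_CUBIC))
```

```text
at 54.5 [0.5072 0.1248 0.0971] psi 1.568 gap 0.0196 ff 55.0 F [-0.9  0.7 -3.5]
   [0.0012, 0.0008, 0.0231] roll -0.0034
```

Call:
play_rows(delta_pos=[[0.001,0.001,0.012],[0.001,0.001,0.022],[0.001,0.001,0.022]], roll=[0,0,0], jaw=[0.01,0.01,0.01])

```text
clock: 54.85
eef_pos: [0.506, 0.1271, 0.0735]
tool_rot: [[-0.0, 1.0, -0.005], [1.0, 0.0, -0.0], [-0.0, -0.005, -1.0]]
ft_force: [-0.4, 0.6, -3.9]
finger_gap: 0.22
finger_force: 55.0
```

Call:
play_rows(delta_pos=[[0,0,0.01],[0,0,0.022],[0,0,0.022],[0,0,0.022]], roll=[0,0,0,0], jaw=[0.01,0.01,0.01,0.01])

```text
clock: 55.25
eef_pos: [0.5089, 0.1272, 0.054]
tool_rot: [[0.001, 1.0, 0.001], [1.0, -0.001, 0.001], [0.001, 0.001, -1.0]]
ft_force: [-0.9, 3.3, 1.3]
finger_gap: 0.224
finger_force: 55.0
```

Call:
play_rows(delta_pos=[[0,0,0.002],[0,0,0.004],[0,0,0.004]], roll=[0,0,0], jaw=[0.01,0.01,0.01])

```text
clock: 55.55
eef_pos: [0.5097, 0.1283, 0.0518]
tool_rot: [[0.001, 1.0, 0.002], [1.0, -0.001, 0.003], [0.003, 0.002, -1.0]]
ft_force: [-4.8, 8.6, 13.4]
finger_gap: 0.221
finger_force: 55.0
```

Call:
play_rows(delta_pos=[[0,0,0.003],[0,0,0.003],[0,0,0.003]], roll=[0,0,0], jaw=[0.01,0.01,0.01])

```text
clock: 55.85
eef_pos: [0.51, 0.1292, 0.0492]
tool_rot: [[0.001, 1.0, 0.003], [1.0, -0.001, 0.004], [0.004, 0.003, -1.0]]
ft_force: [-5.3, 11.3, 14.4]
finger_gap: 0.221
finger_force: 55.0
```

Call:
play_rows(delta_pos=[[0,0,-0.02],[0,0,-0.04],[0,0,-0.06],[0,0,-0.06]], roll=[0,0,0,0], jaw=[0.01,0.01,0.01,0.01])

```text
clock: 56.25
eef_pos: [0.5108, 0.1265, 0.1092]
tool_rot: [[0.001, 1.0, 0.005], [1.0, -0.001, 0.0], [0.0, 0.005, -1.0]]
ft_force: [0.8, 0.1, -3.4]
finger_gap: 0.226
finger_force: 54.9
```

Run:
```python
from h import *
plan((.405,.199,.1,1.571),(.405,.199,.024,1.571))
```

```text
at 56.25 [0.5108 0.1265 0.1092] psi 1.57 gap 0.0197 ff 54.9 F [ 0.8  0.1 -3.4]
   [0.0724, -0.1058, 0.0092] roll -0.0011
   [0.0, 0.0, 0.076] roll -0.0
```

Call:
play_rows(delta_pos=[[0.02,-0.03,0],[0.045,-0.065,0.004],[0.0725,-0.105,0.009],[0.0725,-0.105,0.009],[0.0725,-0.105,0.009]], roll=[0,0,0,0,0], jaw=[0.01,0.01,0.01,0.01,0.01])

```text
clock: 56.75
eef_pos: [0.4022, 0.1993, 0.0965]
tool_rot: [[-0.001, 1.0, -0.001], [1.0, 0.001, -0.001], [-0.001, -0.001, -1.0]]
ft_force: [1.0, -0.7, -2.8]
finger_gap: 0.226
finger_force: 54.9
```

Call:
play_rows(delta_pos=[[0,0,0.02],[0,0,0.045],[0,0,0.06],[0,0,0.068],[0,0,0.068]], roll=[0,0,0,0,0], jaw=[0.01,0.01,0.01,0.01,0.01])

```text
clock: 57.25
eef_pos: [0.4034, 0.1983, 0.0287]
tool_rot: [[0.002, 1.0, -0.002], [1.0, -0.002, -0.001], [-0.001, -0.002, -1.0]]
ft_force: [-0.6, -0.1, -4.1]
finger_gap: 0.223
finger_force: 54.9
```

Run:
```python
from h import *
plan((.405,.199,.024,1.571))
s=vision.snapshot('scene')[120:230,270:410,::-1]; t=vision.snapshot('top')[140:260,100:260,::-1]
f=lambda i,w,h:cv2.resize(i,(w,h),interpolation=cv2.INTER_CUBIC)
cv2.imwrite('pics/x5.png',np.hstack([f(s,400,314),f(t,400,314)]))
```

```text
at 57.25 [0.4034 0.1983 0.0287] psi 1.569 gap 0.0194 ff 54.9 F [-0.6 -0.1 -4.1]
   [0.0007, 0.0016, 0.0047] roll -0.0023
```

Call:
play_rows(delta_pos=[[0,0.001,0.002],[0,0.001,0.004],[0,0.001,0.005],[0,0.001,0.005]], roll=[0,0,0,0], jaw=[0.01,0.01,0.01,0.01])

```text
clock: 57.75
eef_pos: [0.4047, 0.1992, 0.0251]
tool_rot: [[0.001, 1.0, 0.0], [1.0, -0.001, 0.0], [0.0, 0.0, -1.0]]
ft_force: [-0.5, -0.1, -3.8]
finger_gap: 0.226
finger_force: 54.9
```

Call:
play_rows(delta_pos=[[0,0,0.001],[0,0,0.002],[0,0,0.002]], roll=[0,0,0], jaw=[0.01,0.01,0.01], force=12)

```text
clock: 58.05
eef_pos: [0.4051, 0.1997, 0.0235]
tool_rot: [[0.001, 1.0, 0.001], [1.0, -0.001, 0.001], [0.001, 0.001, -1.0]]
ft_force: [-0.7, 2.3, 0.7]
finger_gap: 0.225
finger_force: 12.0
```

Down on the mat. Release, lift, and look.

Call:
play_rows(delta_pos=[[0,0,0],[0,0,0],[0,0,0]], roll=[0,0,0], jaw=[0.01,0.01,0.01], force=4)

```text
clock: 58.35
eef_pos: [0.4049, 0.1993, 0.0232]
tool_rot: [[0.001, 1.0, 0.001], [1.0, -0.001, 0.0], [0.0, 0.001, -1.0]]
ft_force: [0.0, 3.0, 0.6]
finger_gap: 0.23
finger_force: 4.0
```

Call:
play_rows(delta_pos=[[0,0,0],[0,0,0],[0,0,0],[0,0,0]], roll=[0,0,0,0], jaw=[0.046,0.046,0.046,0.046])

```text
clock: 58.75
eef_pos: [0.4046, 0.199, 0.023]
tool_rot: [[0.001, 1.0, -0.0], [1.0, -0.001, -0.0], [-0.0, -0.0, -1.0]]
ft_force: [-1.1, 0.3, -0.3]
finger_gap: 0.488
finger_force: 0.0
```

Call:
play_rows(delta_pos=[[0,0,-0.03],[0,0,-0.07],[0,0,-0.11],[0,0,-0.15],[0,0,-0.18]], roll=[0,0,0,0,0], jaw=[0.046,0.046,0.046,0.046,0.046])

```text
clock: 59.25
eef_pos: [0.4053, 0.1993, 0.2059]
tool_rot: [[0.001, 1.0, 0.003], [1.0, -0.001, 0.001], [0.001, 0.003, -1.0]]
ft_force: [0.7, 0.3, 0.0]
finger_gap: 0.531
finger_force: 0.0
```

Call:
play_rows(delta_pos=[[-0.045,0,0],[-0.09,0,0],[-0.135,0,0],[-0.18,0,0],[-0.22,0,0]], roll=[0,0,0,0,0], jaw=[0.046,0.046,0.046,0.046,0.046])

```text
clock: 59.75
eef_pos: [0.4041, -0.0228, 0.2032]
tool_rot: [[0.001, 1.0, 0.001], [1.0, -0.001, -0.001], [-0.001, 0.001, -1.0]]
ft_force: [1.3, -1.3, -0.2]
finger_gap: 0.532
finger_force: 0.0
```

Run:
```python
from h import *
plan()
s=vision.snapshot('scene')[120:230,270:400,::-1]; t=vision.snapshot('top')[130:260,100:420,::-1]; w=vision.snapshot('wrist')[0:220,100:460,::-1]
f=lambda i,w,h:cv2.resize(i,(w,h),interpolation=cv2.INTER_CUBIC)
cv2.imwrite('pics/x5.png',np.vstack([np.hstack([f(s,400,320),f(w,400,320)]),f(t,680,276)[:, :].copy() if 0 else cv2.copyMakeBorder(f(t,680,276),0,0,0,120,cv2.BORDER_CONSTANT)]))
pin=cw(-.056,-.101)
for z in (.049,.035): print(z,(proj([*pin,z],'scene')-[270,120])*[400/130,320/110])
```

```text
at 59.75 [ 0.4041 -0.0228  0.2032] psi 1.57 gap 0.0463 ff 0.0 F [ 1.3 -1.3 -0.2]
0.049 [[ 28.70627501 184.28545966]]
0.035 [[ 28.03890567 192.93969021]]
```

View pics/x5.png

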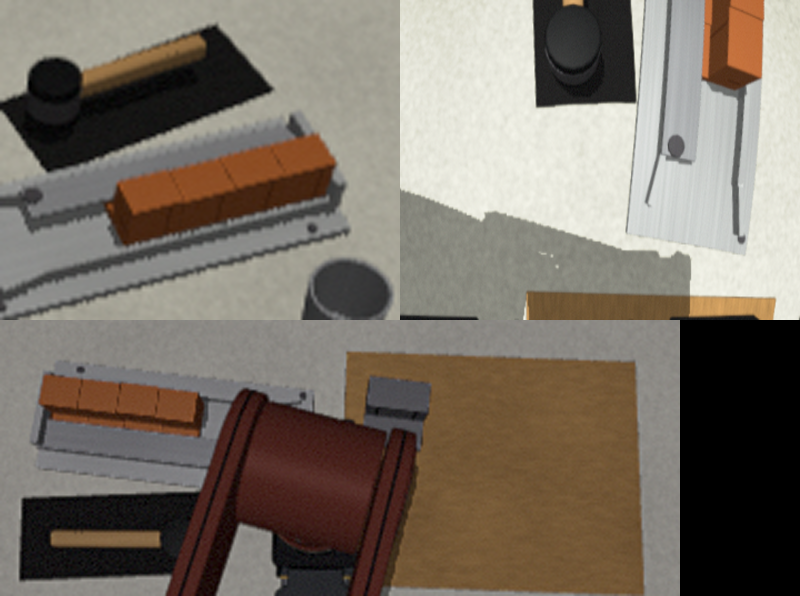

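```bash
python3 -c "
from station import env
print(env.finish_job())"
```

```text
the job is handed in; nothing more can be done
None
```

The job is handed in at about 60 s of the 210 s, and the final pictures show it done: the filler is on the cardboard sheet, all four mouldings present are in the carrier with no gaps, the latch pin is down, and the mallet is standing on its mat. One moulding was left behind at the lip on its first try, so I gripped it again and slid it in.

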